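Lock the spit into the table grill

TASK

Put the washed spit back into the electric table grill: feed its square end into the open chuck, with the metal collar by its handle lying in the saddle of the end post, until it is fully home against the depth stop inside, pressing it home only gently (well under 20 N; how deep the stop is set cannot be seen and has to be felt). Then swing the chuck's lever down to the front until it is fully closed, so that the spit is clamped, and let go. Do not disturb the garlic and the jars standing round about.

Things in the scene. Friction and masses are not known exactly. Their poses are not given: they have to be found in the camera images.
- spit: Loose spit, about 0.34 kg, lying on a chopping board: a 12 x 12 mm square steel bar with a dark wooden handle. Origin on the bar's axis; y runs along the bar to the handle; z (up as it lies) and x are square to the flat sides. Square bar from y = -146 to +130 mm, a lead-in 8.5 mm square to the tip at -150, round collar at +85 to +125, handle 16 to 23 mm thick to +218 mm.
- spit_tip (a point): Centre of the end face of the spit's drive end, on its axis (spit y = -150 mm). Axes as the spit's.
- spit_grip (a point): The spit's balance point, on its axis (spit y = +12 mm), a good place to take it across its sides. The board's top lies 6 mm below it; collar and handle overhang the board's edge, so that the bar lies flat.
- spit_collar (a point): Middle of the spit's round aluminium collar, on the axis (spit y = +105 mm); the collar is 18 mm across and 40 mm long.
- grill: Electric table grill fixed on the worktop, 225 x 390 mm: drip tray (45 mm high), dark heating tubes (62 mm high), black drive housing at the right (165 mm high, y -250 to -150 mm) with the steel chuck, end post with saddle at the left. Origin at its underside; y along the spit's axis from drive to end post, x to the back, z up. The spit goes in towards -y, its axes parallel to the grill's.
- chuck_mouth (a point): Centre of the mouth of the chuck's bore, on the bore's axis, which runs from here along the grill's -y; 127 mm above the grill's underside. The bore is a 14 x 14 mm square hole (1 mm of play on every side of the bar) with four funnel plates in front that widen it to about 25 mm over 8 mm. The chuck block is 40 mm wide; its top lies 31 mm above the axis.
- bore_floor (a point): Front edge of the bore's floor, 7 mm under chuck_mouth. In the bore sits a rigid depth stop, square to the axis, its face (stop_face in the rules; the part is stop) set anew each time 38 to 58 mm behind the mouth. It is out of sight and its position is not given: the spit slides freely until its tip meets it. The stop must not be pressed with over 20 N.
- saddle (a point): Middle of the bottom of the open-topped saddle on the end post, 207 mm from the mouth along +y: a notch 22 mm wide, 12 mm thick along y, with flared lips up to 34 mm above this point. The collar rests on this bottom, its axis then 9 mm above it (0.5 mm lower than with the bar on the bore's floor). With the bar centred in the bore, the collar clears the bottom by 1.5 mm.
- lever (a joint): Angle of the chuck's cam lever: 0 = open (15 degrees to the back of upright), 1.66 rad = closed against its end (lying to the front, the grill's -x, 10 degrees above level). Starts at 0 to 0.25 and stays where left. From 0.8 rad its cam presses on the bar through a spring (about 35 N), passes dead centre at 1.48 and then stays shut; about 5 N at the knob. Closed, it blocks the bore.
- lever_hinge (a point): Point on the lever's turning axis (parallel to the grill's y), in the lever's middle plane, 24 mm behind the mouth (grill -y) and 16 mm above the bore's axis. Axes as the grill's.
- lever_knob (a point): Centre of the black ball knob, 24 mm across, at the end of the lever, 80 mm from lever_hinge; the lever's rod is 9 mm thick. The knob can be pinched from above along the grill's y and led round in an arc. Closed, there are 24 mm between it and the tall part of the drive housing.
- garlic: Bystander: a white garlic bulb, 54 mm across, 53 mm high, loose on the worktop close behind the grill's drive. Origin at its underside.
- spice_jar: Bystander: a small spice jar with a dark lid, 41 mm across, 105 mm high, loose on the worktop behind the grill's drive. Origin at its underside.
- jam_jar: Bystander: an empty clear glass jar without a lid, 64 mm across, 98 mm high, loose on the worktop behind the grill. Origin at its underside.

How it is judged:
By the outcome, as a careful person would: the job done as asked, in the order asked, and still so for the second after the job is handed in, with the robot touching nothing.
It also fails if it takes over 72 s, if anything falls off the work surface, if the arm or the gripper's body presses on something with over 40 N, if the wrist force passes 120 N, or if a joint passes its speed limit or range.

ROBOT

A 7-joint arm with a two-finger parallel gripper is mounted at the origin on a cart in front of the work surface, level with it; the furniture and walls round the work are solid. World frame = base frame: x ahead of the robot, y to its left, z up, the work surface at z = 0. Lengths are in m, angles in rad, forces in N, time in s.
With the tool pointing down it reaches from about 0.4 to 0.875 m from the base axis. Payload 19.3 kg.
Tool frame: the origin (TCP) lies at the very end of the fingers, on their centre line; the grasp point (between the pads) lies 19 mm behind it; z points along the fingers, y is the line along which they close (so a half turn about z gives the same grasp; the last joint's range is limited). The gripper opens to 85 mm and grips with 20 to 120 N. Pads are 22 mm wide; open, the fingers measure 114 mm over their backs; the gripper's body (76 mm by 85 mm) begins 54 mm behind the grasp point. The pads swing forward as they close: fully open they stand 13 mm farther back than shut.
Start: joints at [1.16, 0.521, -0.036, 1.599, 0.021, 1.021, -0.113], TCP at [0.209, -0.589, 0.231] pointing down, gripper open.
Joint ranges: [-2.91, 2.91], [-0.3, 2.13], [-1.5, 1.42], [0.17, 2.43], [-1.26, 4.41], [0.16, 1.93], [-2.52, 2.52]. Speed limits (rad/s): [1.89, 1.89, 2.39, 2.39, 3.01, 3.01, 3.01].

INTERFACE

Orientations are given as [roll, pitch, yaw] about the fixed x, y, z axes, in that order (R = Rz(yaw) Ry(pitch) Rx(roll)).
In Python, from workcell import bot gives the robot as it stands.
- The arm moves only by the shell command python3 -m crank 'ROWS' [FORCE]. ROWS is a JSON object of lists of equal length, an entry for each row: "travel": the shift along the world's x, y, z in cm, a list of three; "turn": the turn, a rotation vector about the world's x, y, z in degrees, a list of three; "gripper": the closure, from 0 (fully open) to 1 (shut). A call has exactly 5 rows; each row is the pose to reach, as a shift and turn from the pose commanded when the call began; what a row does not reach only later rows make up. A row lasts 1/10 s, in which the tool goes at most 50 mm and 8.59 degrees, less where a joint would pass 70% of its speed; a pose out of reach is approached as far as the arm can. A call with a gripper value outside its range is refused whole. The fingers move at their own pace and stop on an object; FORCE is the grip in N (left out, the last holds). Time passes only in rows, so rows that repeat a pose let the fingers close, or fill a call up. It gives the time, the measured TCP pose, the force, the opening and the grip force at its end, in the units of the state.
- bot.observe(): the state, without advancing time (a new reading comes with each control period).
- bot.grab_frame(name): name is "scene" or "top" or "wrist"; returns a dict with "pixels" (384x512x3 uint8, red, green, blue), "fx", "fy", "cx", "cy" (pixels), "extrinsics" (4x4, takes a point from world to camera coordinates). Camera axes: x right, y down, z forward; pixel columns grow to the right and rows downward; lengths in m; the calibration is good to about 2 mm. A picture is of the moment at which its call begins. There is no depth.
- bot.job_done(): hands the job in; it is judged then, once.
The state is a dict: "clock": time; "qpos": joint angles; "qd": joint speeds; "joint_efforts": joint torques, N m; "position": TCP position; "tool_rot": TCP orientation; "force": force on the tool from outside, world axes, zero at the start; "moment": the same for the moment, N m; "grip_width": finger opening in m; "finger_force": force on a finger pad.
Only numpy, scipy, OpenCV 4.12 (cv2) and the standard library are available. Lean on these libraries where they do the work, as an engineer would, in place of code of your own. Each camera call takes 0.05 s, during which the arm holds its last target. There are 200 camera calls.

## Working session

There is one attempt and no reset: what is moved stays moved. The work goes in short steps, Python scripts to look and compute and a shell command to move; the robot and the scene stay as the last step left them, time stands still between calls to the robot, and variables do not carry over. Pictures are saved under pics/ and viewed, at most 10 in all, crops included, and the job is handed in when it is done.

```bash
ls; mkdir -p pics; python3 - <<'E'
from workcell import bot
import cv2,numpy as np
s=bot.observe();print({k:np.round(v,3).tolist() for k,v in s.items()})
a=[]
for n in("scene","top"):
    f=bot.grab_frame(n);cv2.imwrite(f"pics/{n}0.png",f["pixels"][:,:,::-1]);np.savez(f"pics/{n}0.npz",**f)
    print(n,f["fx"],f["cx"],f["cy"],np.round(f["extrinsics"],3).tolist())
E
```

```text
pics
{'clock': 0.0, 'qpos': [1.16, 0.522, -0.036, 1.6, 0.021, 1.021, -0.113], 'qd': [0.001, 0.002, 0.001, 0.002, -0.001, -0.001, -0.0], 'joint_efforts': [-0.003, -92.711, 1.978, -36.994, 0.018, 0.008, 0.0], 'position': [0.209, -0.589, 0.231], 'tool_rot': [-3.14, 0.0, 0.341], 'force': [-0.165, -0.64, -0.081], 'moment': [-0.04, -0.051, -0.032], 'finger_force': 0.0, 'grip_width': 0.085}
scene 476.04573776012614 248.64210197367092 197.2928442678452 [[-0.89, -0.456, 0.004, 0.514], [-0.289, 0.556, -0.78, 0.277], [0.354, -0.695, -0.626, 1.357], [0.0, 0.0, 0.0, 1.0]]
top 493.0963627883439 254.56302713324962 197.54461645791196 [[0.068, -0.998, -0.011, -0.035], [-0.777, -0.046, -0.628, 0.534], [0.626, 0.051, -0.778, 1.522], [0.0, 0.0, 0.0, 1.0]]
```

View pics/scene0.png

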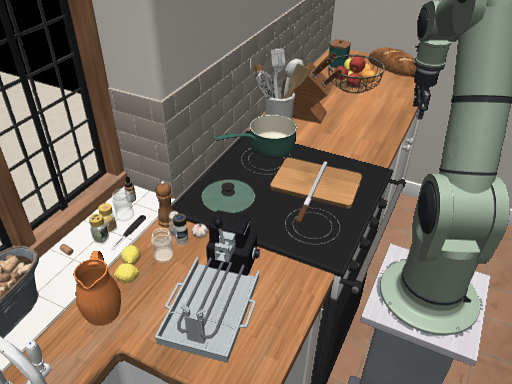

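View pics/top0.png

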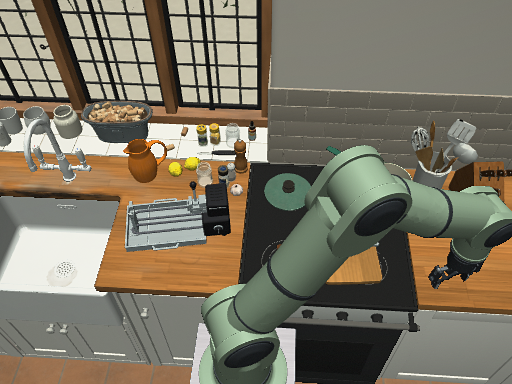

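The scene view shows the spit on the board, running from its tip near (323,165) to the handle near (300,220). The grill is at about (160-258, 220-355), with the chuck near (225,240). In the top view the arm hides the spit. I'll enlarge both.

```bash
python3 - <<'E'
import cv2,numpy as np
s=cv2.imread("pics/scene0.png");t=cv2.imread("pics/top0.png")
a=cv2.resize(s[150:235,260:370],None,fx=3.6,fy=3.6,interpolation=cv2.INTER_CUBIC)
b=cv2.resize(s[205:360,150:270],None,fx=3.3,fy=3.3,interpolation=cv2.INTER_CUBIC)
c=cv2.resize(t[175:255,115:245],None,fx=3.5,fy=3.5,interpolation=cv2.INTER_CUBIC)
o=np.zeros((600,800,3),np.uint8)
print(a.shape,b.shape,c.shape)
o[:a.shape[0],:a.shape[1]]=a; o[:b.shape[0],400:400+min(400,b.shape[1])]=b[:600,:400]
c=c[:600-310,:400];o[310:310+c.shape[0],:c.shape[1]]=c
cv2.imwrite("pics/crop1.png",o)
E
```

```text
(306, 396, 3) (512, 396, 3) (280, 455, 3)
```

View pics/crop1.png

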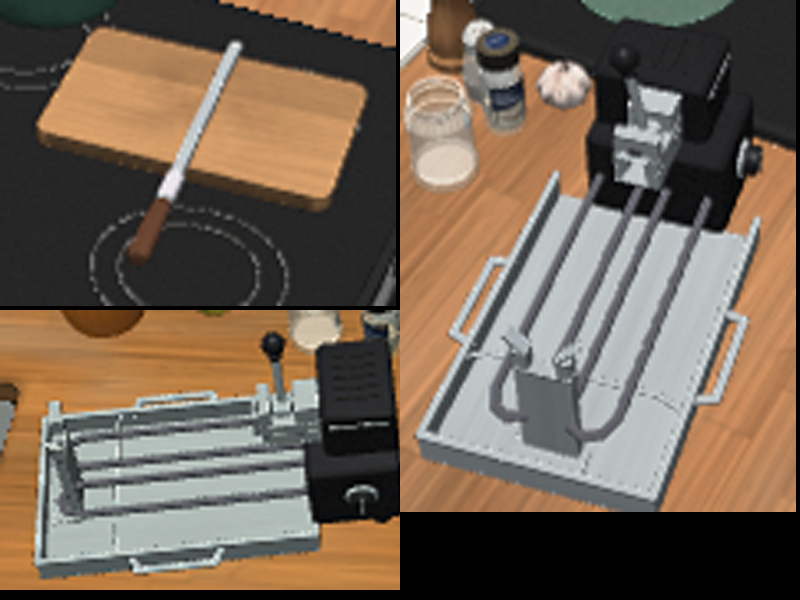

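```bash
cat > h.py <<'E'
import numpy as np,cv2
def load(n): return dict(np.load(f"pics/{n}.npz"))
def snap(name,tag):
    from workcell import bot
    f=bot.grab_frame(name);cv2.imwrite(f"pics/{tag}.png",f["pixels"][:,:,::-1]);np.savez(f"pics/{tag}.npz",**f);return f
def ray(f,u,v):
    E=f["extrinsics"];R=E[:3,:3];o=-R.T@E[:3,3]
    d=R.T@np.array([(u-f["cx"])/f["fx"],(v-f["cy"])/f["fy"],1]);return o,d/np.linalg.norm(d)
def onz(f,u,v,z):
    o,d=ray(f,u,v);return o+d*(z-o[2])/d[2]
def proj(f,p):
    c=f["extrinsics"]@np.append(p,1);return np.array([f["fx"]*c[0]/c[2]+f["cx"],f["fy"]*c[1]/c[2]+f["cy"]])
def tri(*obs):
    A=np.zeros((3,3));b=np.zeros(3);L=[ray(*o) for o in obs]
    for o,d in L:
        P=np.eye(3)-np.outer(d,d);A+=P;b+=P@o
    p=np.linalg.solve(A,b);return p,[np.linalg.norm(np.cross(d,p-o))for o,d in L]
E
python3 - <<'E'
from h import *
S=load("scene0");T=load("top0")
np.set_printoptions(precision=4,suppress=True)
for z in(.02,.03,.04):
    a=onz(S,325.6,162.2,z);b=onz(S,298.3,221.7,z);print("spit",z,a,b,np.linalg.norm(a-b))
cs=lambda x,y:(S,150+(x-400)/3.3,205+y/3.3)
ct=lambda x,y:(T,115+x/3.5,175+(y-310)/3.5)
print("knob",tri(cs(623,58),ct(273,347)))
print("FL",tri(cs(665,485),ct(37,562)))
for z in(0.045,):print("BL s",onz(*cs(417,437),z),"FL s",onz(*cs(657,493),z),"FL t",onz(*ct(37,568),z))
print("saddle post tops s/t",onz(*cs(545,365),.127),onz(*ct(70,455),.127))
# chuck block bore
print("chuck s",onz(*cs(632,165),.127))
for n in("wrist",):
    f=snap(n,"w0");print(f["fx"],f["cx"],f["cy"]);E=f["extrinsics"];print(E, -E[:3,:3].T@E[:3,3])
E
```

```text
spit 0.02 [ 0.4816 -0.4638  0.02  ] [ 0.4428 -0.0958  0.02  ] 0.37012457098097085
spit 0.03 [ 0.4776 -0.4496  0.03  ] [ 0.4391 -0.085   0.03  ] 0.3665773374923276
spit 0.04 [ 0.4735 -0.4353  0.04  ] [ 0.4354 -0.0743  0.04  ] 0.36303010400368424
knob (array([0.5595, 0.2154, 0.2127]), [np.float64(0.0022836981749561557), np.float64(0.0022836981749560976)])
FL (array([0.3954, 0.4511, 0.0494]), [np.float64(0.0007786685559791427), np.float64(0.0007786685559793382)])
BL s [0.5844 0.4981 0.045 ] FL s [0.3997 0.4567 0.045 ] FL t [0.3902 0.4512 0.045 ]
saddle post tops s/t [0.4956 0.4477 0.127 ] [0.4743 0.4192 0.127 ]
chuck s [0.5399 0.2435 0.127 ]
290.2142281448086 253.50343735576044 185.50338445817212
[[ 0.3341 -0.9425  0.0004 -0.6246]
 [-0.8956 -0.3174  0.3117 -0.0408]
 [-0.2937 -0.1045 -0.9502  0.3786]
 [ 0.      0.      0.      1.    ]] [ 0.2834 -0.5621  0.3727]
```

Rough spit position: axis height about 0.03, grip point near (0.461, -0.288), yaw about 0.105. Next I'll hover above it with the tool turned across the bar.

```bash
python3 -m crank '{"travel":[[2.5,3,0.4],[5,6,0.8],[7.5,9,1.2],[10,12,1.6],[12.5,15,2]],"turn":[[0,0,7.6],[0,0,15.2],[0,0,22.8],[0,0,30.4],[0,0,38]],"gripper":[0,0,0,0,0]}'
python3 -m crank '{"travel":[[2.5,3,0],[5,6,0],[7.5,9,0],[10,12,0],[12.5,15,0]],"turn":[[0,0,7.7],[0,0,15.4],[0,0,23.1],[0,0,30.8],[0,0,38.5]],"gripper":[0,0,0,0.2,0.4]}'
python3 -m crank '{"travel":[[0,0,0],[0,0,0],[0,0,0],[0,0,0],[0,0,0]],"turn":[[0,0,0],[0,0,0],[0,0,0],[0,0,0],[0,0,0]],"gripper":[0.4,0.4,0.4,0.4,0.4]}'
python3 - <<'E'
from h import *
snap("wrist","w1");snap("scene","s1");snap("top","t1")
E
```

```text
clock: 0.65
position: [0.3346, -0.4377, 0.2514]
tool_rot: [-3.141, 0.0, 1.009]
force: [0.8, -0.2, -0.1]
grip_width: 0.0854
finger_force: 0.0
clock: 1.15
position: [0.4596, -0.2877, 0.2513]
tool_rot: [-3.142, 0.0, 1.681]
force: [0.1, -0.5, -0.2]
grip_width: 0.0589
finger_force: 0.0
clock: 1.65
position: [0.4584, -0.2897, 0.2513]
tool_rot: [-3.141, 0.0, 1.674]
force: [0.8, 0.8, 0.6]
grip_width: 0.0514
finger_force: 0.0
```

View pics/w1.png

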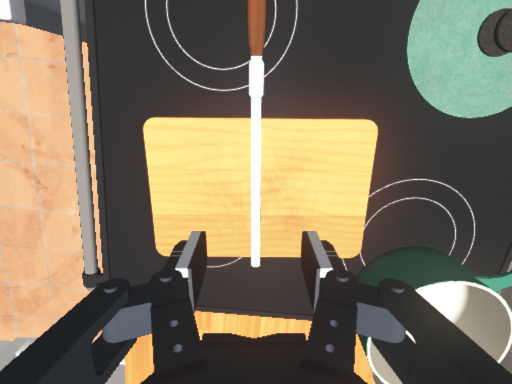

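The wrist view shows the spit almost vertical at column about 256, with its tip at row about 267, the collar at rows 57-95, and the handle above that. I'll measure it by mask.

```bash
python3 - <<'E'
from h import *
np.set_printoptions(precision=4,suppress=True)
f=load("w1");im=f["pixels"].astype(int)
sat=im.max(2)-im.min(2)
m=((im.min(2)>170)&(sat<50)).astype(np.uint8);m[:, :240]=0;m[:,275:]=0;m[:50]=0;m[285:]=0
n,l,st,c=cv2.connectedComponentsWithStats(m);k=1+st[1:,4].argmax();print(st[k])
ys,xs=np.where(l==k)
for r in range(ys.min(),ys.max()+1,12):
    q=xs[ys==r];print(r,q.min(),q.max(),end=' | ')
rows=[r for r in range(110,255)];ctr=[xs[ys==r].mean() for r in rows]
p=np.polyfit(rows,ctr,1);print(p)
t=ys.max()+.5
vc=[r for r in range(ys.min(),ys.max()) ]
s=load("s1");si=s["pixels"].astype(int)
ms=((si.min(2)>150)&(si.max(2)-si.min(2)<40)).astype(np.uint8);ms[:155]=0;ms[235:]=0;ms[:,:280]=0;ms[:,340:]=0
n2,l2,st2,c2=cv2.connectedComponentsWithStats(ms);k2=1+st2[1:,4].argmax();print("scene",st2[k2],c2[k2])
y2,x2=np.where(l2==k2);print([(r,x2[y2==r].min(),x2[y2==r].max()) for r in sorted(set(y2))][::5])
for z in(.02,.025,.03,.035):
    a=onz(f,np.polyval(p,t),t,z);b=onz(f,np.polyval(p,ys.min()),ys.min(),z);d=b-a
    g=a+d/np.linalg.norm(d)*.162
    print(z,a,b,np.linalg.norm(d),"yaw",np.arctan2(-d[0],d[1]),"grip",g,"scene tip/b",proj(s,a),proj(s,b))
E
```

```text
[ 248   56   19  211 2210]
56 251 261 | 68 249 263 | 80 249 263 | 92 249 263 | 104 251 260 | 116 251 260 | 128 251 260 | 140 251 260 | 152 251 260 | 164 251 260 | 176 251 260 | 188 251 259 | 200 251 259 | 212 251 259 | 224 251 259 | 236 251 259 | 248 251 259 | 260 251 259 | [ -0.0052 256.1962]
scene [304 162  23  43 160] [314.5125 184.2438]
[(np.int64(162), np.int64(324), np.int64(326)), (np.int64(167), np.int64(321), np.int64(324)), (np.int64(172), np.int64(319), np.int64(321)), (np.int64(177), np.int64(317), np.int64(319)), (np.int64(182), np.int64(314), np.int64(317)), (np.int64(187), np.int64(312), np.int64(314)), (np.int64(192), np.int64(310), np.int64(312)), (np.int64(197), np.int64(307), np.int64(310)), (np.int64(202), np.int64(304), np.int64(308))]
0.02 [ 0.4771 -0.4586  0.02  ] [ 0.4482 -0.172   0.02  ] 0.2880554952799196 yaw 0.10042994151036128 grip [ 0.4608 -0.2974  0.02  ] scene tip/b [326.2514 163.2015] [305.414  207.9869]
0.025 [ 0.4767 -0.4552  0.025 ] [ 0.4482 -0.1725  0.025 ] 0.28419627828449096 yaw 0.10042994151036122 grip [ 0.4605 -0.2941  0.025 ] scene tip/b [326.1832 162.5911] [305.5811 206.7741]
0.03 [ 0.4764 -0.4519  0.03  ] [ 0.4482 -0.173   0.03  ] 0.2803370612890623 yaw 0.10042994151036118 grip [ 0.4601 -0.2907  0.03  ] scene tip/b [326.1147 161.977 ] [305.7488 205.5572]
0.035 [ 0.476  -0.4486  0.035 ] [ 0.4483 -0.1735  0.035 ] 0.27647784429363365 yaw 0.10042994151036129 grip [ 0.4597 -0.2874  0.035 ] scene tip/b [326.0456 161.359 ] [305.9171 204.3362]
```

```bash
python3 -m crank '{"travel":[[0.15,-0.2,-4],[0.15,-0.2,-8],[0.15,-0.2,-12],[0.15,-0.2,-15.5],[0.15,-0.2,-19]],"turn":[[0,0,0],[0,0,0],[0,0,0],[0,0,0],[0,0,0]],"gripper":[0.5,0.55,0.6,0.6,0.6]}'
python3 -m crank '{"travel":[[0,0,-1],[0,0,-1.5],[0,0,-2],[0,0,-2.3],[0,0,-2.3]],"turn":[[0,0,0],[0,0,0],[0,0,0],[0,0,0],[0,0,0]],"gripper":[0.65,0.7,0.75,0.75,0.75]}'
python3 -m crank '{"travel":[[0,0,0],[0,0,-0.1],[0,0,-0.1],[0,0,-0.2],[0,0,-0.2]],"turn":[[0,0,0],[0,0,0],[0,0,0],[0,0,0],[0,0,0]],"gripper":[0.75,0.75,0.75,0.75,0.75]}'
```

```text
clock: 2.3
position: [0.4602, -0.2911, 0.0599]
tool_rot: [3.142, -0.0, 1.676]
force: [1.2, -0.3, -0.0]
grip_width: 0.0345
finger_force: 0.0
clock: 2.8
position: [0.4607, -0.2914, 0.0389]
tool_rot: [3.141, 0.001, 1.676]
force: [-0.2, -0.7, 0.7]
grip_width: 0.0216
finger_force: 0.0
clock: 3.3
position: [0.4603, -0.291, 0.0362]
tool_rot: [-3.141, -0.0, 1.676]
force: [0.1, -0.0, -0.1]
grip_width: 0.0213
finger_force: 0.0
```

```bash
python3 -m crank '{"travel":[[0,0,-0.2],[0,0,-0.4],[0,0,-0.6],[0,0,-0.7],[0,0,-0.7]],"turn":[[0,0,0],[0,0,0],[0,0,0],[0,0,0],[0,0,0]],"gripper":[0.75,0.75,0.75,0.75,0.75]}'
python3 -m crank '{"travel":[[0,0,-0.1],[0,0,-0.1],[0,0,-0.2],[0,0,-0.2],[0,0,-0.2]],"turn":[[0,0,0],[0,0,0],[0,0,0],[0,0,0],[0,0,0]],"gripper":[0.75,0.75,0.75,0.75,0.75]}'
python3 -m crank '{"travel":[[0,0,0],[0,0,-0.1],[0,0,-0.1],[0,0,-0.1],[0,0,-0.1]],"turn":[[0,0,0],[0,0,0],[0,0,0],[0,0,0],[0,0,0]],"gripper":[0.75,0.75,0.75,0.75,0.75]}'
```

```text
clock: 3.8
position: [0.4603, -0.291, 0.0291]
tool_rot: [-3.141, -0.0, 1.676]
force: [0.1, -0.1, 0.7]
grip_width: 0.0215
finger_force: 0.0
clock: 4.3
position: [0.4604, -0.2911, 0.0273]
tool_rot: [3.142, 0.0, 1.676]
force: [0.1, 0.6, -0.3]
grip_width: 0.0211
finger_force: 0.0
clock: 4.8
position: [0.4604, -0.2911, 0.0263]
tool_rot: [3.142, 0.0, 1.676]
force: [0.6, -0.4, -0.3]
grip_width: 0.0212
finger_force: 0.0
```

```bash
python3 -m crank '{"travel":[[0,0,-0.1],[0,0,-0.1],[0,0,-0.2],[0,0,-0.2],[0,0,-0.2]],"turn":[[0,0,0],[0,0,0],[0,0,0],[0,0,0],[0,0,0]],"gripper":[0.75,0.75,0.75,0.75,0.75]}'
python3 -m crank '{"travel":[[0,0,0],[0,0,-0.1],[0,0,-0.1],[0,0,-0.1],[0,0,-0.1]],"turn":[[0,0,0],[0,0,0],[0,0,0],[0,0,0],[0,0,0]],"gripper":[0.75,0.75,0.75,0.75,0.75]}'
```

```text
clock: 5.3
position: [0.4604, -0.291, 0.0243]
tool_rot: [-3.142, -0.0, 1.676]
force: [-0.5, 0.4, 0.4]
grip_width: 0.0208
finger_force: 0.0
clock: 5.8
position: [0.4604, -0.291, 0.0233]
tool_rot: [3.142, -0.0, 1.676]
force: [0.1, 0.5, -0.2]
grip_width: 0.0212
finger_force: 0.0
```

```bash
python3 -m crank '{"travel":[[0,0,0],[0,0,0],[0,0,0],[0,0,0],[0,0,0]],"turn":[[0,0,0],[0,0,0],[0,0,0],[0,0,0],[0,0,0]],"gripper":[0.85,0.9,1,1,1]}' 60
python3 -m crank '{"travel":[[0,0,0],[0,0,0],[0,0,0.2],[0,0,0.6],[0,0,1.2]],"turn":[[0,0,0],[0,0,0],[0,0,0],[0,0,0],[0,0,0]],"gripper":[1,1,1,1,1]}' 60
```

```text
clock: 6.3
position: [0.4605, -0.2911, 0.0235]
tool_rot: [3.141, 0.0, 1.676]
force: [-0.5, 1.0, 5.7]
grip_width: 0.0099
finger_force: 58.9
clock: 6.8
position: [0.4602, -0.2909, 0.0354]
tool_rot: [-3.141, -0.0, 1.676]
force: [0.2, -0.6, -3.9]
grip_width: 0.0098
finger_force: 58.8
```

```bash
python3 -m crank '{"travel":[[0,0,3],[0,1,7],[0,3,12],[0,6,17],[0,9.5,21]],"turn":[[0,0,0],[0,0,0],[0,0,0],[0,0,0],[0,0,0]],"gripper":[1,1,1,1,1]}'
python3 -m crank '{"travel":[[0,3.5,2.5],[0,7,4.5],[0,10.5,5.5],[0,14,5.5],[0,18,5.5]],"turn":[[0,0,0],[0,0,1],[0,0,2],[0,0,3],[0,0,4]],"gripper":[1,1,1,1,1]}'
python3 -m crank '{"travel":[[0,4,0],[0,8,0],[0,12,0],[0,16,0],[0,20,0]],"turn":[[0,0,0.6],[0,0,1.2],[0,0,1.8],[0,0,2.4],[0,0,3]],"gripper":[1,1,1,1,1]}'
python3 -m crank '{"travel":[[0,4,0],[-0.4,8,0],[-0.8,12,0],[-1,14.5,0],[-1,15.5,0]],"turn":[[0,0,0],[0,0,0],[0,0,0],[0,0,0],[0,0,0]],"gripper":[1,1,1,1,1]}'
python3 -m crank '{"travel":[[0,0,0],[0,0,0],[0,0,0],[0,0,0],[0,0,0]],"turn":[[0,0,0],[0,0,0],[0,0,0],[0,0,0],[0,0,0]],"gripper":[1,1,1,1,1]}'
python3 - <<'E'
from h import *
snap("wrist","w2");snap("scene","s2");snap("top","t2")
a=cv2.imread("pics/s2.png")[150:370,100:300];b=cv2.imread("pics/t2.png")[100:280,90:270]
o=np.zeros((600,800,3),np.uint8)
o[:384,:512]=cv2.imread("pics/w2.png")
o[:330,512:]=cv2.resize(a,(300,330))[:,:288]
o[384:,:]=0
c=cv2.resize(b,(288,270));o[330:600,512:]=c
cv2.imwrite("pics/comb2.png",o)
E
```

```text
clock: 7.3
position: [0.46, -0.2052, 0.236]
tool_rot: [3.141, 0.001, 1.675]
force: [0.9, 0.4, -3.1]
grip_width: 0.0102
finger_force: 59.1
clock: 7.8
position: [0.46, -0.0247, 0.2894]
tool_rot: [3.141, 0.001, 1.746]
force: [0.9, 0.7, -4.0]
grip_width: 0.01
finger_force: 59.1
clock: 8.3
position: [0.4599, 0.1758, 0.2891]
tool_rot: [3.141, 0.001, 1.798]
force: [1.6, -0.5, -3.2]
grip_width: 0.0102
finger_force: 59.1
clock: 8.8
position: [0.4491, 0.3319, 0.2888]
tool_rot: [-3.141, -0.001, 1.801]
force: [-0.4, -0.2, -2.0]
grip_width: 0.01
finger_force: 59.1
clock: 9.3
position: [0.4507, 0.3287, 0.2887]
tool_rot: [3.141, 0.0, 1.797]
force: [-0.3, 0.4, -3.7]
grip_width: 0.0101
finger_force: 59.1
```

View pics/comb2.png

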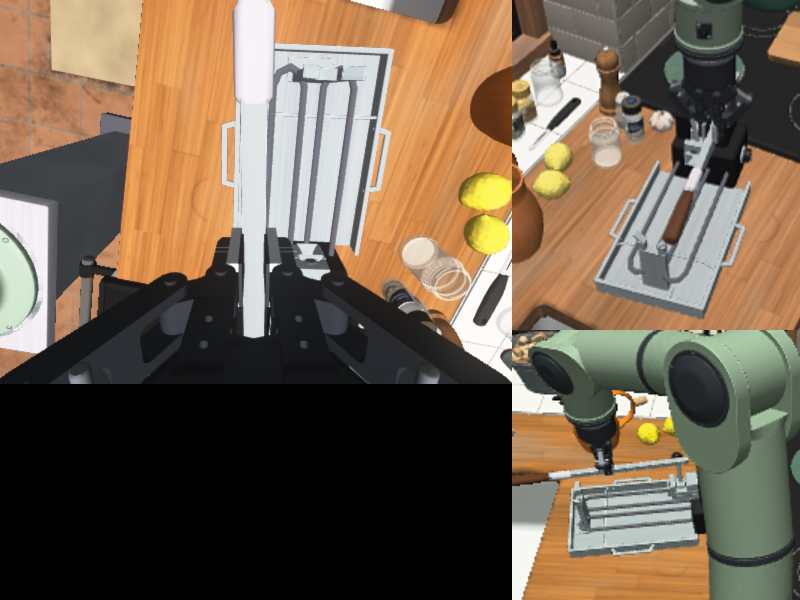

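The wrist view shows the saddle and its lips near (320-360, 73). The fingers hide the chuck at about (310,245), so I'll shift toward -y for a clear look at it.

```bash
python3 -m crank '{"travel":[[0,-3,0.5],[0,-6,1],[0,-9,1],[0,-11,1],[0,-12,1]],"turn":[[0,0,0],[0,0,0],[0,0,0],[0,0,0],[0,0,0]],"gripper":[1,1,1,1,1]}'
python3 -m crank '{"travel":[[0,0,0],[0,0,0],[0,0,0],[0,0,0],[0,0,0]],"turn":[[0,0,0],[0,0,0],[0,0,0],[0,0,0],[0,0,0]],"gripper":[1,1,1,1,1]}'
python3 - <<'E'
from h import *
snap("wrist","w3")
a=cv2.imread("pics/w3.png")[60:260,250:420];b=cv2.imread("pics/w2.png")[30:130,230:430]
o=np.zeros((600,800,3),np.uint8)
o[:480,:408]=cv2.resize(a,(408,480),interpolation=cv2.INTER_CUBIC)
o[:190,415:795]=cv2.resize(b,(380,190),interpolation=cv2.INTER_CUBIC)
o[210:498,412:796]=cv2.resize(cv2.imread("pics/w3.png"),(384,288))
cv2.imwrite("pics/comb3.png",o)
E
```

```text
clock: 9.95
position: [0.4506, 0.2075, 0.2987]
tool_rot: [3.141, 0.001, 1.796]
force: [-0.2, 0.7, -3.8]
grip_width: 0.0106
finger_force: 59.2
clock: 10.45
position: [0.4503, 0.21, 0.2985]
tool_rot: [-3.141, -0.0, 1.799]
force: [-1.0, 0.5, -2.7]
grip_width: 0.0101
finger_force: 59.2
```

View pics/comb3.png

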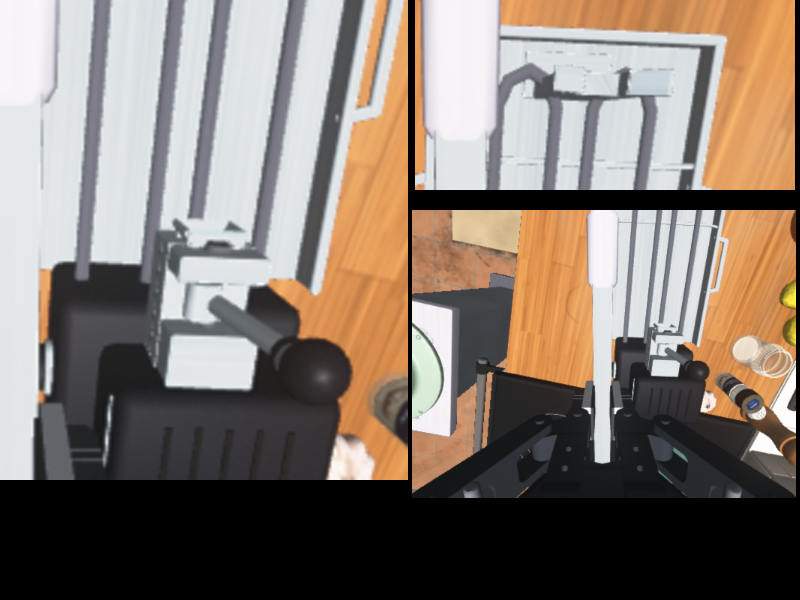

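The w3 crop shows the chuck block with its funnel plates at the front, plus the rod and the knob, at about (316-365, 150-222) in the full image. The w2 crop shows the saddle lips at about (302-365, 62-82). I'll zoom in on both for edge readings.

```bash
python3 - <<'E'
from h import *
def z(n,x,y,w,h,s):
    im=cv2.imread(f"pics/{n}.png")[y:y+h,x:x+w];im=cv2.resize(im,None,fx=s,fy=s,interpolation=cv2.INTER_LANCZOS4)
    for i in range(0,w,10):cv2.line(im,(i*s,0),(i*s,6),(0,0,255),1);cv2.putText(im,str(x+i),(i*s,16),0,.35,(0,0,255),1)
    for i in range(0,h,10):cv2.line(im,(0,i*s),(6,i*s),(0,0,255),1);cv2.putText(im,str(y+i),(8,i*s+4),0,.35,(0,0,255),1)
    return im
o=np.zeros((600,800,3),np.uint8)
a=z("w3",308,145,66,82,7);o[:a.shape[0],:a.shape[1]]=a
b=z("w2",290,40,80,60,4);o[:b.shape[0],470:470+b.shape[1]]=b
c=z("s0" if 0 else "scene0",205,213,46,56,6);o[245:245+c.shape[0],470:470+c.shape[1]]=c
cv2.imwrite("pics/comb4.png",o)
f=load("w3");E=f["extrinsics"];print(-E[:3,:3].T@E[:3,3])
im=f["pixels"];k=((im.max(2)<45)).astype(np.uint8);print()
E
```

```text
[0.43156549 0.28787146 0.44045835]
```

View pics/comb4.png

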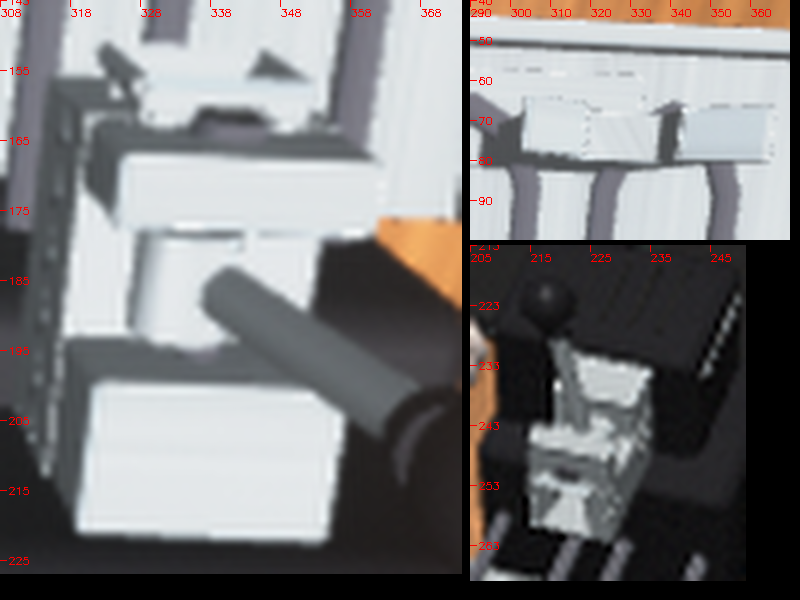

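```bash
python3 - <<'E'
from h import *
np.set_printoptions(precision=4,suppress=True)
f=load("w3");g=load("w2")
P={k:onz(f,*v,.158)for k,v in dict(ffl=(325.4,166.7),ffr=(362.3,167.9),fbl=(324.9,177.6),fbr=(358.7,179.3),rfl=(321.9,199.6),rfr=(357.3,200.4),rbl=(318.7,221.4),rbr=(354.4,222.4)).items()}
for a,b in("ffl ffr","fbl fbr","rfl rfr","rbl rbr") and [("ffl","ffr"),("fbl","fbr"),("rfl","rfr"),("rbl","rbr")]:
    d=P[b]-P[a];print(a,P[a],b,P[b],"w",np.linalg.norm(d),"yaw",np.arctan2(d[1],d[0]),"mid",(P[a]+P[b])/2)
fm=(P["ffl"]+P["ffr"])/2;rm=(P["rbl"]+P["rbr"])/2
d=fm-rm;print("axis yaw from block",np.arctan2(-d[0],d[1]),np.linalg.norm(d))
# saddle
L=[onz(g,303.5,71.5,.152),onz(g,364.5,73,.152)];print("saddle lips",L,np.linalg.norm(L[1]-L[0]));sm=(L[0]+L[1])/2
d=sm-fm;print("saddle mid",sm,"dist",np.linalg.norm(d[:2]),"yaw",np.arctan2(-d[0],d[1]))
# tray right edge in w2
e=[onz(g,394,50,.045),onz(g,361,252,.045)];d=e[0]-e[1];print("tray edge yaw",np.arctan2(-d[0],d[1]))
# knob circle
im=f["pixels"];print("knob approx",tri((f,250+313/2.4,60+370/2.4),(load("scene0"),205+77/6,213+61/6)))
T=load("w2");m=g["pixels"];
# spit tip/collar columns in w3
w=f["pixels"].astype(int);mm=(w.min(2)>190)
for r in(20,60,80,120,150,200,240,300,330):
    q=np.where(mm[r,225:285])[0];print(r,225+q.min() if len(q) else None,225+q.max() if len(q) else None,end=' | ')
E
```

```text
ffl [0.5181 0.2331 0.158 ] ffr [0.5546 0.2403 0.158 ] w 0.03716301067024981 yaw 0.19490058060502885 mid [0.5363 0.2367 0.158 ]
fbl [0.521 0.222 0.158] fbr [0.5551 0.2281 0.158 ] w 0.03455450317751552 yaw 0.1761312948737655 mid [0.538  0.2251 0.158 ]
rfl [0.5252 0.1985 0.158 ] rfr [0.5614 0.206  0.158 ] w 0.03694706706068226 yaw 0.2042890287460533 mid [0.5433 0.2022 0.158 ]
rbl [0.5293 0.1739 0.158 ] rbr [0.5668 0.1814 0.158 ] w 0.038250061333093235 yaw 0.19782188392185757 mid [0.548  0.1776 0.158 ]
axis yaw from block 0.1956799078518482 0.06018723331906128
saddle lips [array([0.4721, 0.432 , 0.152 ]), array([0.5257, 0.4431, 0.152 ])] 0.05475432591715504
saddle mid [0.4989 0.4375 0.152 ] dist 0.20433436040045067 yaw 0.1843515576536282
tray edge yaw 0.19857332806734293
knob approx (array([0.5611, 0.2137, 0.2107]), [np.float64(0.00029480290039196307), np.float64(0.00029480290039179957)])
20 235 284 | 60 235 284 | 80 236 284 | 120 241 284 | 150 241 281 | 200 242 265 | 240 244 263 | 300 243 263 | 330 244 263 |
```

```bash
python3 -m crank '{"travel":[[1,4,0],[2,8,0],[3.3,12,0],[4.5,16,0],[5.3,20,0]],"turn":[[0,0,-0.4],[0,0,-0.8],[0,0,-1.2],[0,0,-1.6],[0,0,-1.9]],"gripper":[1,1,1,1,1]}'
python3 -m crank '{"travel":[[0,0,-3],[0,0,-6],[0,0,-9],[0,0,-11],[0,0,-12]],"turn":[[0,0,0],[0,0,0],[0,0,0],[0,0,0],[0,0,0]],"gripper":[1,1,1,1,1]}'
python3 -m crank '{"travel":[[0,0,0],[0,0,0],[0,0,0],[0,0,0],[0,0,0]],"turn":[[0,0,0],[0,0,0],[0,0,0],[0,0,0],[0,0,0]],"gripper":[1,1,1,1,1]}'
python3 - <<'E'
from h import *
f=snap("wrist","w4");s=snap("scene","s4");snap("top","t4")
np.set_printoptions(precision=4,suppress=True)
from workcell import bot
p=np.array(bot.observe()["position"]);y=bot.observe()["tool_rot"][2]-np.pi/2;u=np.array([-np.sin(y),np.cos(y),0]);print(p,y)
# tip row in w2
g=load("w2");im=g["pixels"].astype(int);print([(r,im[r,253].tolist()) for r in range(325,350,2)])
q=np.array([.4507,.3287,.2887]);yy=1.797-np.pi/2;uu=np.array([-np.sin(yy),np.cos(yy),0])
for dz in(0,.006,.012):print(dz,proj(g,q-uu*.162+[0,0,dz]))
z=lambda n,x,yv,w,h,s:cv2.resize(cv2.imread(f"pics/{n}.png")[yv:yv+h,x:x+w],None,fx=s,fy=s,interpolation=cv2.INTER_LANCZOS4)
o=np.zeros((600,800,3),np.uint8)
o[:384,:512]=cv2.imread("pics/w4.png")
c=z("s4",155,200,110,150,2);c=c[:,:288];o[:300,512:512+c.shape[1]]=c
c=z("t4",115,165,140,90,2);o[400:580,0:280]=c
cv2.imwrite("pics/comb5.png",o)
E
```

```text
clock: 11.0
position: [0.504, 0.411, 0.2981]
tool_rot: [-3.141, 0.0, 1.764]
force: [1.6, -0.4, -2.9]
grip_width: 0.01
finger_force: 59.3
clock: 11.5
position: [0.5028, 0.409, 0.1765]
tool_rot: [-3.139, 0.001, 1.765]
force: [0.3, 0.9, -2.3]
grip_width: 0.0103
finger_force: 59.4
clock: 12.0
position: [0.5035, 0.4095, 0.1792]
tool_rot: [3.141, -0.0, 1.765]
force: [0.1, -0.9, -2.5]
grip_width: 0.0101
finger_force: 59.4
[0.5034 0.4094 0.1788] 0.1941031298578726
[(325, [215, 223, 225]), (327, [216, 223, 226]), (329, [215, 223, 226]), (331, [215, 222, 226]), (333, [215, 222, 225]), (335, [215, 222, 225]), (337, [202, 209, 212]), (339, [27, 29, 31]), (341, [26, 28, 29]), (343, [24, 25, 27]), (345, [24, 26, 28]), (347, [26, 27, 29]), (349, [26, 27, 28])]
0 [254.4857 441.4236]
0.006 [254.5103 451.2015]
0.012 [254.5362 461.5391]
```

View pics/comb5.png

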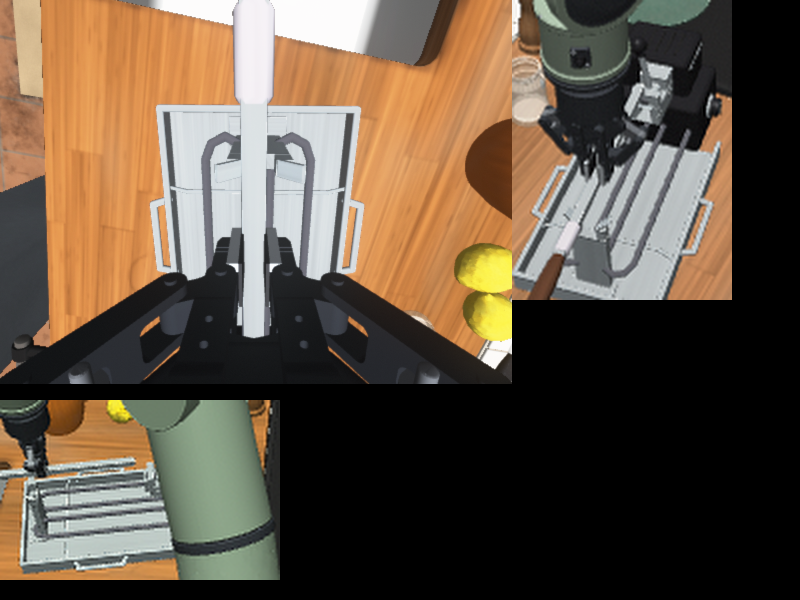

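The wrist view shows the bar above the saddle, with its axis at about column 254. The lips span about 216-306 and the tray corners are at 157 and 360, so the bar may be 1-5 mm too far to the front. I'll quantify that from edge profiles.

```bash
python3 - <<'E'
from h import *
np.set_printoptions(precision=4,suppress=True)
f=load("w4");im=f["pixels"].astype(int)
g=cv2.cvtColor(f["pixels"],cv2.COLOR_RGB2GRAY).astype(int)
for r in (145,150,160,165,170,175,180):
    print(r,' '.join(f"{v}" for v in g[r,205:315]))
p=np.array([.5034,.4094,.1785]);y=.1941;u=np.array([-np.sin(y),np.cos(y),0]);x=np.array([np.cos(y),np.sin(y),0])
for nm,(a,b) in dict(rim=((157.5,107),(360.5,108)),rimlow=((154,201),(361,204))).items():
    A=onz(f,*a,.045);B=onz(f,*b,.045);print(nm,A,B,np.linalg.norm(A-B),"mid off x",((A+B)/2-p)@x,(A-p)@u,(B-p)@u,"yaw",np.arctan2(*(B-A)[1::-1]))
for k in(0,.03,.06,.1):print(k,proj(f,p+u*k+[0,0,.012]),proj(f,p+u*k+x*.006+[0,0,.012]),proj(f,p+u*k-x*.006+[0,0,.012]))
for r in(60,90,110,130,190,210):
    q=np.where(np.abs(np.diff(g[r,225:290]))>12)[0]+225;print(r,q.tolist())
E
```

```text
145 177 114 113 117 119 117 115 113 112 109 113 121 157 208 215 220 221 222 221 220 223 224 221 214 206 173 158 120 97 94 92 93 93 93 92 107 221 222 222 221 223 224 224 224 224 224 225 224 224 224 225 225 225 225 225 225 225 225 225 225 225 223 120 94 94 94 94 94 95 95 95 95 96 96 96 96 95 95 95 101 143 203 210 215 215 211 213 216 218 217 212 205 174 134 109 107 111 114 115 117 118 119 119 117 121 155 211 217 219 220
150 114 117 119 118 115 113 109 104 129 212 220 219 220 222 222 221 222 223 222 221 222 225 222 215 207 138 98 94 95 93 93 94 93 94 92 116 216 223 222 221 223 224 224 224 225 224 224 225 224 224 225 225 226 225 225 225 224 224 225 225 224 213 117 94 94 94 94 93 95 94 94 95 95 95 95 95 95 96 95 95 94 96 121 204 214 212 214 217 218 218 217 216 216 219 222 222 215 146 96 106 112 115 118 119 119 117 131 206 218 221
160 116 113 111 108 112 205 217 221 220 219 221 221 220 221 223 222 222 223 222 221 219 198 212 212 207 182 157 154 137 126 122 118 128 153 186 203 216 222 222 222 223 224 224 225 225 225 225 225 224 225 224 226 225 225 225 225 224 224 225 225 222 203 212 214 214 
[... 2041 characters left out ...]
3613302078359 0.06542975175192373 0.06450764485589347 yaw 0.18916507494414622
rimlow [0.4087 0.3631 0.045 ] [0.6168 0.4006 0.045 ] 0.211460782995135 mid off x 0.003818946106085472 -0.02720454760990688 -0.030550501174065624 yaw 0.17827629428552047
0 [254.4703 254.2645] [266.1437 254.2611] [242.7967 254.268 ]
0.03 [254.5254 199.7043] [266.9807 199.7011] [242.0699 199.7074]
0.06 [254.5885 137.3107] [267.9379 137.308 ] [241.2389 137.3134]
0.1 [254.6882  38.7097] [269.4505  38.7079] [239.9255  38.7114]
60 [232, 234, 235, 271, 272, 273]
90 [233, 234, 235, 271, 272, 273]
110 [239, 240, 266, 267]
130 [229, 239, 240, 266, 267, 285, 286]
190 [240, 241, 265, 273, 274]
210 [240, 241, 265, 266, 272, 273]
```

Relative to the bar, the saddle sits about 2.6 mm toward +x and the mouth about 0. The grill yaw comes out at about 0.188. I'll apply a small correction, then lower the bar in front of the funnel.

```bash
python3 -m crank '{"travel":[[0.15,0.03,0],[0.15,0.03,-1.5],[0.15,0.03,-3],[0.15,0.03,-4],[0.15,0.03,-4]],"turn":[[0,0,-0.35],[0,0,-0.35],[0,0,-0.35],[0,0,-0.35],[0,0,-0.35]],"gripper":[1,1,1,1,1]}' 80
python3 -m crank '{"travel":[[0,0,-0.6],[0,0,-1.2],[0,0,-1.7],[0,0,-1.7],[0,0,-1.7]],"turn":[[0,0,0],[0,0,0],[0,0,0],[0,0,0],[0,0,0]],"gripper":[1,1,1,1,1]}'
python3 - <<'E'
from h import *
f=snap("wrist","w5");s=snap("scene","s5");snap("top","t5")
z=lambda n,x,yv,w,h,s:cv2.resize(cv2.imread(f"pics/{n}.png")[yv:yv+h,x:x+w],None,fx=s,fy=s,interpolation=cv2.INTER_LANCZOS4)
o=np.zeros((600,800,3),np.uint8)
c=z("w5",190,70,130,150,3);o[:450,:390]=c
c=z("s5",185,210,80,120,5)[:600,:400];o[:,400:400+c.shape[1]]=c
c=z("t5",115,165,130,48,3);o[452:452+144,0:390]=c
cv2.imwrite("pics/comb6.png",o)
E
```

```text
clock: 12.65
position: [0.5041, 0.409, 0.1362]
tool_rot: [-3.139, 0.002, 1.759]
force: [0.4, 0.2, -3.6]
grip_width: 0.0094
finger_force: 83.2
clock: 13.15
position: [0.5049, 0.4098, 0.1216]
tool_rot: [-3.142, -0.0, 1.759]
force: [-0.1, -0.6, -3.4]
grip_width: 0.0093
finger_force: 83.2
```

View pics/comb6.png

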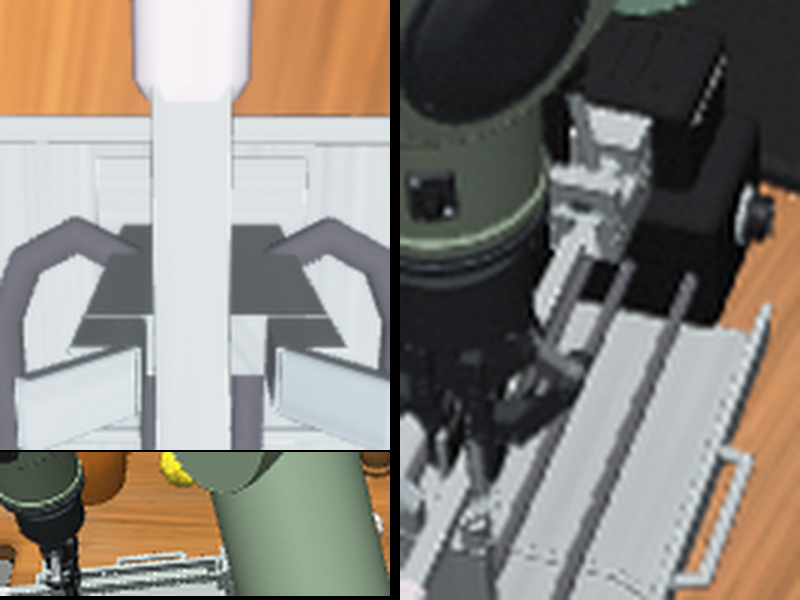

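The bar sits inside the saddle notch, perpendicular to the post. Its centre is at column 192 of the crop and the notch centre at 206, so I shift +2.4 mm along grill x. Then I feed in slowly while watching the forces.

```bash
python3 -m crank '{"travel":[[0.1,0.02,0],[0.24,0.04,0],[0.24,0.04,0],[0.33,-0.45,0],[0.43,-0.95,0]],"turn":[[0,0,0],[0,0,0],[0,0,0],[0,0,0],[0,0,0]],"gripper":[1,1,1,1,1]}'
python3 -m crank '{"travel":[[0.04,-0.2,0],[0.07,-0.39,0],[0.11,-0.59,0],[0.15,-0.78,0],[0.15,-0.78,0]],"turn":[[0,0,0],[0,0,0],[0,0,0],[0,0,0],[0,0,0]],"gripper":[1,1,1,1,1]}'
```

```text
clock: 13.8
position: [0.5092, 0.3998, 0.1216]
tool_rot: [-3.142, 0.0, 1.759]
force: [-0.2, -0.2, -3.7]
grip_width: 0.0093
finger_force: 83.2
clock: 14.3
position: [0.5106, 0.3925, 0.1216]
tool_rot: [3.142, -0.0, 1.759]
force: [-1.2, 2.1, -4.2]
grip_width: 0.0093
finger_force: 83.0
```

```bash
python3 -m crank '{"travel":[[0,0,0],[0.02,-0.1,0],[0.04,-0.2,0],[0.05,-0.29,0],[0.05,-0.29,0]],"turn":[[0,0,0],[0,0,0],[0,0,0],[0,0,0],[0,0,0]],"gripper":[1,1,1,1,1]}'; python3 -c "
from workcell import bot;print(bot.observe()['moment'],bot.observe()['force'])"
```

```text
clock: 14.8
position: [0.5111, 0.3895, 0.1216]
tool_rot: [-3.142, -0.0, 1.759]
force: [-0.7, 3.1, -6.0]
grip_width: 0.0094
finger_force: 82.8
[0.86266159 0.15834266 0.01520854] [-0.67892136  3.14272001 -6.04238495]
```

```bash
python3 -m crank '{"travel":[[0,0,-0.05],[0,0,-0.1],[0,0,-0.1],[0,0,-0.1],[0,0,-0.1]],"turn":[[0,0,0],[0,0,0],[0,0,0],[0,0,0],[0,0,0]],"gripper":[1,1,1,1,1]}'; python3 -c "
from workcell import bot;print(bot.observe()['moment'])"
python3 -m crank '{"travel":[[0,0,0],[0.02,-0.1,0],[0.04,-0.2,0],[0.05,-0.29,0],[0.05,-0.29,0]],"turn":[[0,0,0],[0,0,0],[0,0,0],[0,0,0],[0,0,0]],"gripper":[1,1,1,1,1]}'; python3 -c "
from workcell import bot;print(bot.observe()['moment'])"
```

```text
clock: 15.3
position: [0.5112, 0.3893, 0.1206]
tool_rot: [-3.141, 0.0, 1.759]
force: [-0.2, 0.0, -5.4]
grip_width: 0.0094
finger_force: 82.9
[ 0.3791733   0.06406302 -0.03522617]
clock: 15.8
position: [0.5117, 0.3865, 0.1206]
tool_rot: [3.142, 0.0, 1.759]
force: [0.1, 0.0, -4.4]
grip_width: 0.0092
finger_force: 82.9
[ 0.44577655  0.06733818 -0.00213666]
```

```bash
for i in 1; do python3 -m crank '{"travel":[[0.03,-0.15,0],[0.06,-0.3,0],[0.08,-0.4,0],[0.1,-0.5,0],[0.1,-0.5,0]],"turn":[[0,0,0],[0,0,0],[0,0,0],[0,0,0],[0,0,0]],"gripper":[1,1,1,1,1]}'; done; python3 -c "
from workcell import bot;print(bot.observe()['moment'])"
python3 -m crank '{"travel":[[0.02,-0.1,0],[0.04,-0.2,0],[0.06,-0.3,0],[0.08,-0.4,0],[0.08,-0.4,0]],"turn":[[0,0,0],[0,0,0],[0,0,0],[0,0,0],[0,0,0]],"gripper":[1,1,1,1,1]}'; python3 -c "
from workcell import bot;print(bot.observe()['moment'])"
```

```text
clock: 16.3
position: [0.5127, 0.3814, 0.1206]
tool_rot: [-3.142, 0.0, 1.759]
force: [-0.2, -0.1, -6.3]
grip_width: 0.0091
finger_force: 82.9
[ 0.50160403  0.12482675 -0.02298131]
clock: 16.8
position: [0.5135, 0.3774, 0.1206]
tool_rot: [-3.142, 0.0, 1.759]
force: [-0.5, 0.1, -5.6]
grip_width: 0.0097
finger_force: 82.8
[ 0.54693419  0.05426713 -0.01891195]
```

```bash
python3 -m crank '{"travel":[[0,0,-0.04],[0,0,-0.04],[0.02,-0.1,-0.04],[0.04,-0.2,-0.04],[0.04,-0.2,-0.04]],"turn":[[0,0,0],[0,0,0],[0,0,0],[0,0,0],[0,0,0]],"gripper":[1,1,1,1,1]}'; python3 -c "
from workcell import bot;print(bot.observe()['moment'])
from h import *
f=snap('wrist','w6');g=cv2.cvtColor(f['pixels'],cv2.COLOR_RGB2GRAY).astype(int)
for r in(90,100,110,120,130,140,150):print(r,' '.join(map(str,g[r,200:310:2])))"
```

```text
clock: 17.3
position: [0.5139, 0.3755, 0.1202]
tool_rot: [3.142, -0.0, 1.759]
force: [0.2, 0.8, -5.6]
grip_width: 0.0092
finger_force: 82.9
[ 0.53108794  0.07304952 -0.02713478]
90 218 220 220 221 222 220 225 223 209 216 219 219 219 218 220 220 216 148 213 226 234 239 242 243 243 244 243 242 241 241 241 242 243 240 230 219 183 213 220 219 219 219 219 219 219 231 215 218 214 212 217 219 217 215 220
100 117 120 118 116 116 117 118 119 119 118 117 114 107 157 216 221 221 221 172 195 214 229 241 242 241 240 240 241 241 241 241 241 238 223 204 156 215 220 220 220 214 155 108 116 118 120 121 121 119 118 117 119 120 120 119
110 144 211 216 209 121 100 95 95 95 96 96 96 95 94 95 97 158 221 221 216 204 223 223 225 226 226 225 225 224 225 225 225 225 222 212 215 214 215 133 95 95 95 96 95 95 96 96 96 96 107 141 207 214 169 99
120 217 216 216 216 216 217 217 217 217 218 218 219 219 219 184 105 112 216 216 220 184 223 224 225 226 226 225 225 225 225 225 225 225 219 210 214 214 214 96 100 185 205 205 206 206 206 207 207 207 207 208 208 207 208 208
130 222 222 221 222 222 222 222 222 221 221 221 221 222 223 169 110 110 219 220 219 165 222 223 224 225 225 225 225 225 225 225 225 225 235 211 209 211 209 88 135 157 203 203 204 204 204 204 205 206 205 206 207 207 207 206
140 218 218 219 210 195 195 202 182 182 210 215 217 218 215 218 214 113 113 117 120 118 222 223 224 225 225 225 224 225 225 225 224 225 228 119 120 117 112 151 213 215 216 214 211 210 178 191 179 204 188 194 202 202 201 201
150 219 221 221 223 222 223 221 222 223 213 218 221 219 215 217 215 127 111 117 120 121 224 221 224 225 225 225 225 225 226 226 225 225 225 119 119 117 113 171 214 216 217 218 216 217 217 217 215 220 221 219 219 220 224 220
```

```bash
python3 -m crank '{"travel":[[0.03,-0.15,-0.02],[0.06,-0.3,-0.02],[0.08,-0.4,-0.02],[0.1,-0.5,-0.02],[0.1,-0.5,-0.02]],"turn":[[0,0,0],[0,0,0],[0,0,0],[0,0,0],[0,0,0]],"gripper":[1,1,1,1,1]}';  python3 -c "
from workcell import bot;print(bot.observe()['moment'])"
python3 -m crank '{"travel":[[0.02,-0.1,0],[0.04,-0.2,0],[0.06,-0.3,0],[0.08,-0.4,0],[0.08,-0.4,0]],"turn":[[0,0,0],[0,0,0],[0,0,0],[0,0,0],[0,0,0]],"gripper":[1,1,1,1,1]}'; python3 -c "
from workcell import bot;print(bot.observe()['moment'])"
```

```text
clock: 17.85
position: [0.515, 0.3703, 0.12]
tool_rot: [-3.141, 0.0, 1.759]
force: [-1.0, 0.1, -5.9]
grip_width: 0.0093
finger_force: 82.9
[0.41370839 0.06886392 0.0093706 ]
clock: 18.35
position: [0.5157, 0.3664, 0.1199]
tool_rot: [-3.141, 0.0, 1.759]
force: [-0.1, 0.1, -6.4]
grip_width: 0.0097
finger_force: 82.9
[ 0.44286088  0.09570705 -0.00367337]
```

```bash
python3 -m crank '{"travel":[[0,0,-0.05],[0,0,-0.05],[0.02,-0.1,-0.05],[0.04,-0.2,-0.05],[0.04,-0.2,-0.05]],"turn":[[0,0,0],[0,0,0],[0,0,0],[0,0,0],[0,0,0]],"gripper":[1,1,1,1,1]}';  python3 -c "
from workcell import bot;print(bot.observe()['moment'])"
python3 -m crank '{"travel":[[0.02,-0.1,0],[0.04,-0.2,0],[0.06,-0.3,0],[0.08,-0.4,0],[0.08,-0.4,0]],"turn":[[0,0,0],[0,0,0],[0,0,0],[0,0,0],[0,0,0]],"gripper":[1,1,1,1,1]}'; python3 -c "
from workcell import bot;print(bot.observe()['moment'])"
```

```text
clock: 18.85
position: [0.5161, 0.3645, 0.1195]
tool_rot: [3.142, -0.0, 1.759]
force: [0.1, 0.1, -4.7]
grip_width: 0.0091
finger_force: 82.9
[ 0.43562955  0.07741993 -0.00457658]
clock: 19.35
position: [0.517, 0.3604, 0.1195]
tool_rot: [-3.142, 0.0, 1.759]
force: [-0.2, 0.3, -5.3]
grip_width: 0.0093
finger_force: 82.9
[ 0.3721377   0.07328708 -0.03696014]
```

```bash
cat > ok.py <<'E'
# exit non-zero when the insertion resistance is felt
from workcell import bot; import sys
s=bot.observe();print(s["clock"],[round(v,4) for v in s["position"]],[round(v,1) for v in s["force"]]);sys.exit(s["force"][1]>2.5)
E
python3 -m crank '{"travel":[[0,0,0],[0.01,-0.05,0],[0.01,-0.05,0],[0.02,-0.1,0],[0.02,-0.1,0]],"turn":[[0,0,0],[0,0,0],[0,0,0],[0,0,0],[0,0,0]],"gripper":[1,1,1,1,1]}' 30 >/dev/null; python3 ok.py &&
python3 -m crank '{"travel":[[0.01,-0.05,0],[0.01,-0.05,0],[0.02,-0.1,0],[0.02,-0.1,0],[0.02,-0.1,0]],"turn":[[0,0,0],[0,0,0],[0,0,0],[0,0,0],[0,0,0]],"gripper":[1,1,1,1,1]}' >/dev/null; python3 ok.py &&
python3 -m crank '{"travel":[[0.01,-0.05,0],[0.01,-0.05,0],[0.02,-0.1,0],[0.02,-0.1,0],[0.02,-0.1,0]],"turn":[[0,0,0],[0,0,0],[0,0,0],[0,0,0],[0,0,0]],"gripper":[1,1,1,1,1]}' >/dev/null; python3 ok.py &&
python3 -m crank '{"travel":[[0.01,-0.05,0],[0.01,-0.05,0],[0.02,-0.1,0],[0.02,-0.1,0],[0.02,-0.1,0]],"turn":[[0,0,0],[0,0,0],[0,0,0],[0,0,0],[0,0,0]],"gripper":[1,1,1,1,1]}' >/dev/null; python3 ok.py
```

```text
19.85 [np.float64(0.5171), np.float64(0.3596), np.float64(0.1195)] [np.float64(-0.1), np.float64(0.7), np.float64(-5.6)]
19.85 [np.float64(0.5171), np.float64(0.3596), np.float64(0.1195)] [np.float64(-0.1), np.float64(0.7), np.float64(-5.6)]
19.85 [np.float64(0.5171), np.float64(0.3596), np.float64(0.1195)] [np.float64(-0.1), np.float64(0.7), np.float64(-5.6)]
19.85 [np.float64(0.5171), np.float64(0.3596), np.float64(0.1195)] [np.float64(-0.1), np.float64(0.7), np.float64(-5.6)]False
False
False
False
```

```bash
cat > ok.py <<'E'
# exit non-zero when the insertion resistance is felt
from workcell import bot; import sys
s=bot.observe();print(s["clock"],*["%.4f"%v for v in s["position"]],*["%.1f"%v for v in s["force"]]);sys.exit(int(s["force"][1]>2.5))
E
set -e
python3 -m crank '{"travel":[[0.01,-0.05,0],[0.01,-0.05,0],[0.02,-0.1,0],[0.02,-0.1,0],[0.02,-0.1,0]],"turn":[[0,0,0],[0,0,0],[0,0,0],[0,0,0],[0,0,0]],"gripper":[1,1,1,1,1]}' >/dev/null; python3 ok.py
python3 -m crank '{"travel":[[0.01,-0.05,0],[0.01,-0.05,0],[0.02,-0.1,0],[0.02,-0.1,0],[0.02,-0.1,0]],"turn":[[0,0,0],[0,0,0],[0,0,0],[0,0,0],[0,0,0]],"gripper":[1,1,1,1,1]}' >/dev/null; python3 ok.py
python3 -m crank '{"travel":[[0.01,-0.05,0],[0.01,-0.05,0],[0.02,-0.1,0],[0.02,-0.1,0],[0.02,-0.1,0]],"turn":[[0,0,0],[0,0,0],[0,0,0],[0,0,0],[0,0,0]],"gripper":[1,1,1,1,1]}' >/dev/null; python3 ok.py
python3 -m crank '{"travel":[[0.01,-0.05,0],[0.01,-0.05,0],[0.02,-0.1,0],[0.02,-0.1,0],[0.02,-0.1,0]],"turn":[[0,0,0],[0,0,0],[0,0,0],[0,0,0],[0,0,0]],"gripper":[1,1,1,1,1]}' >/dev/null; python3 ok.py
python3 -m crank '{"travel":[[0.01,-0.05,0],[0.01,-0.05,0],[0.02,-0.1,0],[0.02,-0.1,0],[0.02,-0.1,0]],"turn":[[0,0,0],[0,0,0],[0,0,0],[0,0,0],[0,0,0]],"gripper":[1,1,1,1,1]}' >/dev/null; python3 ok.py
python3 -m crank '{"travel":[[0.01,-0.05,0],[0.01,-0.05,0],[0.02,-0.1,0],[0.02,-0.1,0],[0.02,-0.1,0]],"turn":[[0,0,0],[0,0,0],[0,0,0],[0,0,0],[0,0,0]],"gripper":[1,1,1,1,1]}' >/dev/null; python3 ok.py
```

```text
20.35 0.5173 0.3586 0.1195 -0.4 0.0 -5.6
20.85 0.5175 0.3575 0.1195 -0.1 1.2 -5.5
21.35 0.5177 0.3566 0.1195 0.4 1.0 -5.5
21.85 0.5179 0.3556 0.1195 0.6 0.7 -4.8
22.35 0.5181 0.3545 0.1195 0.3 1.5 -5.8
22.85 0.5183 0.3535 0.1195 -1.4 1.4 -5.8
```

```bash
set -e
python3 -m crank '{"travel":[[0.01,-0.05,0],[0.01,-0.05,0],[0.02,-0.1,0],[0.02,-0.1,0],[0.02,-0.1,0]],"turn":[[0,0,0],[0,0,0],[0,0,0],[0,0,0],[0,0,0]],"gripper":[1,1,1,1,1]}' >/dev/null; python3 ok.py
python3 -m crank '{"travel":[[0.01,-0.05,0],[0.01,-0.05,0],[0.02,-0.1,0],[0.02,-0.1,0],[0.02,-0.1,0]],"turn":[[0,0,0],[0,0,0],[0,0,0],[0,0,0],[0,0,0]],"gripper":[1,1,1,1,1]}' >/dev/null; python3 ok.py
python3 -m crank '{"travel":[[0.01,-0.05,0],[0.01,-0.05,0],[0.02,-0.1,0],[0.02,-0.1,0],[0.02,-0.1,0]],"turn":[[0,0,0],[0,0,0],[0,0,0],[0,0,0],[0,0,0]],"gripper":[1,1,1,1,1]}' >/dev/null; python3 ok.py
python3 -m crank '{"travel":[[0.01,-0.05,0],[0.01,-0.05,0],[0.02,-0.1,0],[0.02,-0.1,0],[0.02,-0.1,0]],"turn":[[0,0,0],[0,0,0],[0,0,0],[0,0,0],[0,0,0]],"gripper":[1,1,1,1,1]}' >/dev/null; python3 ok.py
python3 -m crank '{"travel":[[0.01,-0.05,0],[0.01,-0.05,0],[0.02,-0.1,0],[0.02,-0.1,0],[0.02,-0.1,0]],"turn":[[0,0,0],[0,0,0],[0,0,0],[0,0,0],[0,0,0]],"gripper":[1,1,1,1,1]}' >/dev/null; python3 ok.py
python3 -m crank '{"travel":[[0.01,-0.05,0],[0.01,-0.05,0],[0.02,-0.1,0],[0.02,-0.1,0],[0.02,-0.1,0]],"turn":[[0,0,0],[0,0,0],[0,0,0],[0,0,0],[0,0,0]],"gripper":[1,1,1,1,1]}' >/dev/null; python3 ok.py
python3 -m crank '{"travel":[[0.01,-0.05,0],[0.01,-0.05,0],[0.02,-0.1,0],[0.02,-0.1,0],[0.02,-0.1,0]],"turn":[[0,0,0],[0,0,0],[0,0,0],[0,0,0],[0,0,0]],"gripper":[1,1,1,1,1]}' >/dev/null; python3 ok.py
python3 -m crank '{"travel":[[0.01,-0.05,0],[0.01,-0.05,0],[0.02,-0.1,0],[0.02,-0.1,0],[0.02,-0.1,0]],"turn":[[0,0,0],[0,0,0],[0,0,0],[0,0,0],[0,0,0]],"gripper":[1,1,1,1,1]}' >/dev/null; python3 ok.py
python3 -m crank '{"travel":[[0.01,-0.05,0],[0.01,-0.05,0],[0.02,-0.1,0],[0.02,-0.1,0],[0.02,-0.1,0]],"turn":[[0,0,0],[0,0,0],[0,0,0],[0,0,0],[0,0,0]],"gripper":[1,1,1,1,1]}' >/dev/null; python3 ok.py
```

```text
23.35 0.5185 0.3525 0.1195 0.1 0.8 -4.8
23.85 0.5187 0.3515 0.1195 0.4 1.0 -5.8
24.35 0.5189 0.3505 0.1195 -0.8 1.3 -6.1
24.85 0.5191 0.3495 0.1195 -0.4 2.4 -6.4
25.35 0.5193 0.3485 0.1195 0.9 0.9 -6.1
25.85 0.5195 0.3476 0.1195 -0.6 2.5 -5.7
26.35 0.5195 0.3474 0.1196 -1.0 5.5 -5.9
```

```bash

python3 -m crank '{"travel":[[0,0,0],[0.01,-0.05,0],[0.01,-0.05,0],[0.01,-0.05,0],[0.01,-0.05,0]],"turn":[[0,0,0],[0,0,0],[0,0,0],[0,0,0],[0,0,0]],"gripper":[1,1,1,1,1]}' 
python3 -c "
from workcell import bot;print(bot.observe()['moment'])
from h import *
f=snap('wrist','w7');g=cv2.cvtColor(f['pixels'],cv2.COLOR_RGB2GRAY).astype(int)
print(f['pixels'][::6,253].tolist()[:26])
for r in(30,40,50,60,70,80,90):print(r,' '.join(map(str,g[r,200:310:2])))"
```

```text
clock: 26.85
position: [0.5195, 0.3473, 0.1197]
tool_rot: [3.141, -0.002, 1.76]
force: [-1.2, 8.7, -6.3]
grip_width: 0.0092
finger_force: 82.8
[ 2.11302418  0.40463119 -0.0168763 ]
[[244, 239, 244], [245, 241, 245], [246, 241, 245], [245, 241, 245], [245, 241, 246], [246, 242, 246], [246, 242, 246], [246, 242, 246], [246, 242, 246], [246, 242, 246], [246, 242, 246], [246, 242, 246], [246, 242, 246], [246, 242, 246], [245, 242, 246], [246, 242, 246], [245, 242, 245], [243, 239, 244], [222, 228, 229], [222, 228, 230], [222, 228, 230], [222, 228, 230], [222, 228, 230], [222, 228, 230], [223, 228, 230], [222, 227, 230]]
30 221 219 222 222 220 226 221 212 215 216 218 216 218 219 215 217 159 176 208 227 237 243 243 243 244 245 244 243 242 243 243 244 244 243 240 237 233 176 207 219 210 213 215 213 214 215 213 212 215 214 209 213 216 215 212
40 217 218 218 218 219 218 219 217 213 208 204 208 208 219 220 221 185 168 209 227 237 243 244 244 244 244 244 243 242 243 243 244 244 243 239 236 229 165 217 219 219 221 162 198 202 188 194 199 201 204 203 205 205 205 206
50 224 224 224 223 223 224 223
[... 380 characters left out ...]
4 205 206 205 205 205 204 204 205
70 180 140 115 109 113 99 107 123 141 157 167 175 183 169 106 100 211 155 214 229 236 241 243 243 244 244 244 243 242 242 243 243 244 243 236 229 212 172 180 82 190 156 158 155 152 150 145 137 127 115 109 108 107 125 134
80 221 223 222 224 223 221 227 221 213 213 216 212 206 131 105 116 119 144 215 229 235 241 243 244 244 244 244 243 242 242 243 243 244 242 233 226 201 120 120 116 106 148 203 214 213 214 217 218 216 215 219 219 218 218 220
90 221 223 223 224 223 222 226 224 213 219 221 220 218 221 218 144 109 136 214 228 234 241 243 243 244 244 244 243 242 241 242 243 243 241 231 222 185 118 115 208 216 218 217 219 216 216 217 218 215 217 222 220 218 218 221
```

Home on the stop: the position has stalled while the force rose to 8.7 N, and the collar is centred in the notch. I'll relax most of the push, then lower gently until the collar rests.

```bash

python3 -m crank '{"travel":[[-0.02,0.09,0],[-0.02,0.09,0],[-0.02,0.09,-0.03],[-0.02,0.09,-0.06],[-0.02,0.09,-0.06]],"turn":[[0,0,0],[0,0,0],[0,0,0],[0,0,0],[0,0,0]],"gripper":[1,1,1,1,1]}' 
python3 -m crank '{"travel":[[0,0,-0.02],[0,0,-0.04],[0,0,-0.05],[0,0,-0.05],[0,0,-0.05]],"turn":[[0,0,0],[0,0,0],[0,0,0],[0,0,0],[0,0,0]],"gripper":[1,1,1,1,1]}'
python3 -c "
from workcell import bot;print(bot.observe()['moment'])"
```

```text
clock: 27.4
position: [0.5195, 0.3474, 0.119]
tool_rot: [3.141, -0.001, 1.759]
force: [-1.0, 5.7, -5.0]
grip_width: 0.0093
finger_force: 82.9
clock: 27.9
position: [0.5196, 0.3474, 0.1186]
tool_rot: [3.141, -0.001, 1.759]
force: [-1.7, 5.1, -4.5]
grip_width: 0.0089
finger_force: 83.0
[ 1.34997762  0.29473317 -0.03331606]
```

```bash

python3 -m crank '{"travel":[[0,0.02,-0.02],[0,0.03,-0.04],[0,0.03,-0.06],[0,0.03,-0.06],[0,0.03,-0.06]],"turn":[[0,0,0],[0,0,0],[0,0,0],[0,0,0],[0,0,0]],"gripper":[1,1,1,1,1]}' |grep -E "pos|force"
python3 -m crank '{"travel":[[0,0,-0.02],[0,0,-0.04],[0,0,-0.05],[0,0,-0.05],[0,0,-0.05]],"turn":[[0,0,0],[0,0,0],[0,0,0],[0,0,0],[0,0,0]],"gripper":[1,1,1,1,1]}'|grep -E "pos|force"
python3 -c "
from workcell import bot;print(bot.observe()['moment'])"
```

```text
position: [0.5196, 0.3474, 0.1178]
force: [-1.6, 6.0, -3.0]
finger_force: 83.0
position: [0.5196, 0.3474, 0.1174]
force: [-1.4, 4.5, -3.8]
finger_force: 83.1
[ 1.21808796  0.29460394 -0.04996513]
```

```bash

python3 -m crank '{"travel":[[0,0,-0.02],[0,0,-0.04],[0,0,-0.05],[0,0,-0.05],[0,0,-0.05]],"turn":[[0,0,0],[0,0,0],[0,0,0],[0,0,0],[0,0,0]],"gripper":[1,1,1,1,1]}' |grep -E "pos|force"
python3 -m crank '{"travel":[[0,0,-0.02],[0,0,-0.04],[0,0,-0.05],[0,0,-0.05],[0,0,-0.05]],"turn":[[0,0,0],[0,0,0],[0,0,0],[0,0,0],[0,0,0]],"gripper":[1,1,1,1,1]}'|grep -E "pos|force"
python3 -c "
from workcell import bot;print(bot.observe()['moment'])"
```

```text
position: [0.5196, 0.3474, 0.1169]
force: [-0.4, 4.5, -3.8]
finger_force: 83.1
position: [0.5196, 0.3475, 0.1164]
force: [-0.8, 5.1, -2.4]
finger_force: 83.2
[ 1.1807896   0.24401203 -0.010753  ]
```

```bash

python3 -m crank '{"travel":[[0,0,-0.02],[0,0,-0.04],[0,0,-0.05],[0,0,-0.05],[0,0,-0.05]],"turn":[[0,0,0],[0,0,0],[0,0,0],[0,0,0],[0,0,0]],"gripper":[1,1,1,1,1]}' |grep -E "pos|force"
python3 -m crank '{"travel":[[0,0,-0.02],[0,0,-0.04],[0,0,-0.05],[0,0,-0.05],[0,0,-0.05]],"turn":[[0,0,0],[0,0,0],[0,0,0],[0,0,0],[0,0,0]],"gripper":[1,1,1,1,1]}'|grep -E "pos|force"
python3 -c "
from workcell import bot;print(bot.observe()['moment'])"
```

```text
position: [0.5196, 0.3475, 0.1159]
force: [-1.4, 5.5, -2.7]
finger_force: 83.2
position: [0.5196, 0.3474, 0.1155]
force: [-1.1, 5.0, -2.0]
finger_force: 83.2
[ 1.05086628  0.23174739 -0.05964802]
```

```bash
python3 -c "
from h import *
snap('wrist','w8')
for n in('w4','w5','w7','w8'):
    f=load(n);a=f['pixels'].astype(int)
    c=a[85:125,250:258,0].mean(1)-a[85:125,250:258,1].mean(1)
    r=85+np.interp(0,-c,np.arange(40))
    g=cv2.cvtColor(f['pixels'],cv2.COLOR_RGB2GRAY).astype(int)
    print(n,'collar start row %.2f'%r,[g[q,228:246].tolist() for q in(20,)], [g[q,262:280].tolist() for q in(20,)])
"
python3 -m crank '{"travel":[[0,0,-0.02],[0,0,-0.04],[0,0,-0.05],[0,0,-0.05],[0,0,-0.05]],"turn":[[0,0,0],[0,0,0],[0,0,0],[0,0,0],[0,0,0]],"gripper":[1,1,1,1,1]}'|grep -E "pos|force"
```

```text
w4 collar start row 103.40 [[252, 252, 252, 252, 250, 170, 175, 194, 206, 216, 225, 231, 236, 241, 243, 243, 243, 244]] [[243, 244, 244, 244, 243, 242, 239, 237, 237, 237, 235, 217, 198, 251, 252, 252, 252, 252]]
w5 collar start row 103.43 [[158, 158, 158, 156, 132, 138, 177, 199, 210, 220, 228, 234, 239, 243, 245, 245, 245, 246]] [[246, 246, 246, 246, 245, 244, 242, 240, 239, 239, 237, 222, 202, 252, 253, 253, 253, 253]]
w7 collar start row 103.57 [[218, 217, 218, 212, 141, 140, 180, 195, 206, 216, 225, 231, 236, 240, 243, 243, 244, 244]] [[243, 243, 244, 244, 243, 242, 239, 237, 236, 235, 235, 227, 187, 167, 216, 221, 221, 222]]
w8 collar start row 103.14 [[177, 177, 178, 178, 172, 125, 155, 188, 201, 211, 221, 228, 234, 240, 242, 243, 243, 243]] [[244, 244, 244, 244, 243, 242, 239, 237, 236, 236, 234, 222, 177, 157, 180, 182, 183, 183]]
position: [0.5197, 0.3474, 0.1151]
force: [-1.8, 3.9, 2.8]
finger_force: 83.9
```

```bash

python3 -m crank '{"travel":[[0,0,0],[0,0,0],[0,0,0],[0,0,0],[0,0,0]],"turn":[[0,0,0],[0,0,0],[0,0,0],[0,0,0],[0,0,0]],"gripper":[0.85,0.8,0.75,0.7,0.7]}'
python3 -c "
from h import *
snap('wrist','w9');snap('scene','s9')
for n in('w8','w9'):
    f=load(n);a=f['pixels'].astype(int)
    c=a[75:125,250:258,0].mean(1)-a[75:125,250:258,1].mean(1)
    g=cv2.cvtColor(f['pixels'],cv2.COLOR_RGB2GRAY).astype(int)
    print(n,np.round(c[10:40:1]).tolist(),[g[q,228:246].tolist() for q in(20,)], [g[q,262:280].tolist() for q in(20,)])
"
```

```text
clock: 31.95
position: [0.5196, 0.3471, 0.1148]
tool_rot: [-3.142, 0.0, 1.759]
force: [-0.0, -1.1, -0.1]
grip_width: 0.0255
finger_force: 0.0
w8 [4.0, 4.0, 4.0, 4.0, 4.0, 4.0, 4.0, 4.0, 4.0, 4.0, 4.0, 4.0, 4.0, 3.0, 3.0, 3.0, 3.0, 4.0, 1.0, -4.0, -5.0, -5.0, -5.0, -5.0, -5.0, -5.0, -5.0, -5.0, -5.0, -5.0] [[177, 177, 178, 178, 172, 125, 155, 188, 201, 211, 221, 228, 234, 240, 242, 243, 243, 243]] [[244, 244, 244, 244, 243, 242, 239, 237, 236, 236, 234, 222, 177, 157, 180, 182, 183, 183]]
w9 [4.0, 4.0, 4.0, 4.0, 4.0, 4.0, 4.0, 4.0, 4.0, 4.0, 4.0, 4.0, 4.0, 4.0, 4.0, 3.0, 4.0, 2.0, -3.0, -5.0, -5.0, -5.0, -5.0, -5.0, -5.0, -5.0, -5.0, -5.0, -5.0, -5.0] [[137, 138, 139, 139, 136, 119, 154, 190, 202, 212, 222, 229, 235, 239, 242, 244, 244, 244]] [[244, 244, 244, 245, 243, 243, 240, 238, 237, 236, 235, 227, 183, 143, 144, 146, 147, 148]]
```

The spit is released and resting. Next is the lever. I'll measure its current angle by comparing the knob's pixel position in w3 and scene0 with hinge + 80 mm at candidate angles.

```bash

python3 -m crank '{"travel":[[0,0,2],[0,0,5],[0,0,9],[0,0,13],[0,0,16]],"turn":[[0,0,0],[0,0,0],[0,0,0],[0,0,0],[0,0,0]],"gripper":[0.7,0.7,0.7,0.8,0.9]}'
python3 -c "
from h import *
f=load('w3');s=load('scene0');t=load('top0')
x=np.array([.982,.187,0]);h=np.array([.5453,.2126,.143])
im=f['pixels'][185:240,350:405];m=(im.max(2)<60).astype(np.uint8)
g=cv2.cvtColor(f['pixels'],cv2.COLOR_RGB2GRAY)[185:240,350:405]
c=cv2.HoughCircles(cv2.resize(g,None,fx=4,fy=4),cv2.HOUGH_GRADIENT,1,50,param1=80,param2=15,minRadius=44,maxRadius=76);print('hough',None if c is None else c[0][:3]/4+[350,185,0])
for p in(15,10,5,0):
    k=h+.08*(np.sin(np.radians(p))*x+np.array([0,0,np.cos(np.radians(p))]));print(p,k.round(4),proj(f,k),proj(s,k),proj(t,k))
print('obs w3 (380.4,214.2) scene (217.7,223.2) top (193,185.6)')
"
```

```text
clock: 32.55
position: [0.5197, 0.3476, 0.2774]
tool_rot: [3.14, -0.001, 1.759]
force: [-0.1, 0.7, -0.4]
grip_width: 0.0086
finger_force: 0.0
hough [[381.625 215.375  14.625]]
15 [0.5656 0.2165 0.2203] [391.93634103 217.11144634] [215.79442013 220.65621834] [192.84245798 182.15634858]
10 [0.5589 0.2152 0.2218] [384.54092371 217.56907809] [218.19114198 220.71831268] [192.87769277 183.35056985]
5 [0.5521 0.2139 0.2227] [376.62743852 217.72145793] [220.64215692 220.95732654] [192.93318283 184.68788119]
0 [0.5453 0.2126 0.223 ] [368.30733497 217.56267875] [223.12693817 221.37210221] [193.00864213 186.15833717]
obs w3 (380.4,214.2) scene (217.7,223.2) top (193,185.6)
```

```bash

python3 -m crank '{"travel":[[2,-3,0],[4,-6,0],[6,-9.5,0],[7.7,-12.5,0],[7.7,-12.5,0]],"turn":[[0,0,0],[0,0,0],[0,0,0],[0,0,0],[0,0,0]],"gripper":[1,1,1,1,1]}'|grep -E "pos|force|width"
python3 -m crank '{"travel":[[0,0,-2],[0,0,-4],[0,0,-6],[0,0,-7],[0,0,-7]],"turn":[[0,0,0],[0,0,0],[0,0,0],[0,0,0],[0,0,0]],"gripper":[1,1,1,1,1]}'|grep -E "pos|force|width"
python3 - <<'E'
from h import *
snap("wrist","w10");snap("scene","s10")
z=lambda n,x,yv,w,h,s:cv2.resize(cv2.imread(f"pics/{n}.png")[yv:yv+h,x:x+w],None,fx=s,fy=s,interpolation=cv2.INTER_LANCZOS4)
o=np.zeros((600,800,3),np.uint8)
o[:384,:512]=cv2.imread("pics/w10.png");c=z("s10",180,180,94,120,3);o[:360,514:796]=c
c=z("s9",185,210,80,70,3);o[386:596,0:240]=c
c=z("w9",190,0,130,120,2)[:212];o[386:386+c.shape[0],250:250+c.shape[1]]=c[:214]
cv2.imwrite("pics/comb7.png",o)
E
```

```text
position: [0.5991, 0.217, 0.2743]
force: [-0.3, -1.3, -0.2]
grip_width: -0.0
finger_force: 0.0
position: [0.596, 0.2223, 0.2038]
force: [0.0, -0.7, -0.2]
grip_width: -0.0
finger_force: 0.0
```

View pics/comb7.png

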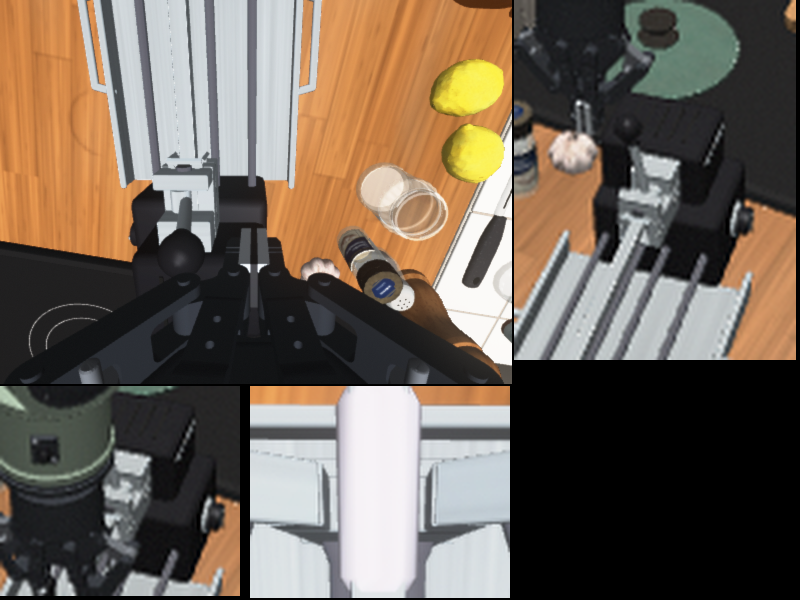

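The last view shows the collar centred in the saddle, the bar in the chuck, and the knob at (182,252). The closed fingers at about (253,250) are behind the knob and level with it. Now I push it forward.

```bash

python3 -m crank '{"travel":[[-0.6,-0.11,0],[-1.2,-0.22,0],[-1.8,-0.34,0],[-2.4,-0.45,0],[-3,-0.56,0]],"turn":[[0,0,0],[0,0,0],[0,0,0],[0,0,0],[0,0,0]],"gripper":[1,1,1,1,1]}'|grep -E "pos|force"
python3 -m crank '{"travel":[[-0.6,-0.11,-0.1],[-1.2,-0.22,-0.2],[-1.8,-0.34,-0.3],[-2.4,-0.45,-0.5],[-3,-0.56,-0.7]],"turn":[[0,0,0],[0,0,0],[0,0,0],[0,0,0],[0,0,0]],"gripper":[1,1,1,1,1]}'|grep -E "pos|force"
python3 -c "
from h import *
snap('scene','s11');im=load('s11')['pixels'][200:270,200:250];print(1)"
```

```text
position: [0.5663, 0.2166, 0.2052]
force: [2.2, 0.6, 2.7]
finger_force: 1.2
position: [0.536, 0.211, 0.1976]
force: [2.4, -0.4, 1.2]
finger_force: 0.9
1
```

```bash

python3 -m crank '{"travel":[[-0.5,-0.1,-0.2],[-1,-0.2,-0.5],[-1.6,-0.3,-0.8],[-2.1,-0.4,-1.1],[-2.7,-0.5,-1.5]],"turn":[[0,0,0],[0,0,0],[0,0,0],[0,0,0],[0,0,0]],"gripper":[1,1,1,1,1]}'|grep -E "pos|force"
python3 -m crank '{"travel":[[-0.2,-0.04,-0.2],[-0.4,-0.08,-0.4],[-0.6,-0.12,-0.6],[-0.8,-0.15,-0.8],[-0.8,-0.15,-0.8]],"turn":[[0,0,0],[0,0,0],[0,0,0],[0,0,0],[0,0,0]],"gripper":[1,1,1,1,1]}'|grep -E "pos|force"
```

```text
position: [0.5097, 0.2061, 0.1827]
force: [8.5, 1.8, -2.7]
finger_force: 3.7
position: [0.5017, 0.2045, 0.1745]
force: [6.3, 0.4, -1.7]
finger_force: 2.5
```

```bash

python3 -m crank '{"travel":[[0.3,0.06,0],[0.3,0.06,2],[0.3,0.06,4.2],[-1.5,-0.28,4.2],[-3.2,-0.6,4.2]],"turn":[[0,0,0],[0,0,0],[0,0,0],[0,0,0],[0,0,0]],"gripper":[1,1,1,1,1]}'|grep -E "pos|force"
python3 -m crank '{"travel":[[0,0,0],[0,0,-0.5],[0,0,-1],[0,0,-1.5],[0,0,-2]],"turn":[[0,0,0],[0,0,0],[0,0,0],[0,0,0],[0,0,0]],"gripper":[1,1,1,1,1]}'|grep -E "pos|force"
python3 -m crank '{"travel":[[0,0,-0.2],[0,0,-0.4],[0,0,-0.6],[0,0,-0.8],[0,0,-0.8]],"turn":[[0,0,0],[0,0,0],[0,0,0],[0,0,0],[0,0,0]],"gripper":[1,1,1,1,1]}'|grep -E "pos|force"
python3 -c "
from h import *
f=snap('scene','s12');w=snap('wrist','w12')
x=np.array([.982,.187,0]);h=np.array([.5453,.2126,.143])
for a in(50,60,70,80):
    k=h+.08*(-np.sin(np.radians(a))*x+np.array([0,0,np.cos(np.radians(a))]));print(a,k.round(3),proj(f,k).round(1),proj(w,k).round(1))
im=f['pixels'].astype(int);print(im[225:275:3,205:250:3].max(2))
"
```

```text
position: [0.4688, 0.1985, 0.2168]
force: [0.0, 0.2, -0.7]
finger_force: 0.0
position: [0.4696, 0.1987, 0.196]
force: [-1.2, -0.9, -0.4]
finger_force: 0.0
position: [0.4685, 0.1985, 0.1888]
force: [-10.0, -1.4, 10.8]
finger_force: 6.4
50 [0.485 0.201 0.194] [245.3 233.8] [286.3 249.3]
60 [0.477 0.2   0.183] [248.1 237.5] [270.2 238.8]
70 [0.471 0.199 0.17 ] [250.2 241.4] [259.5 228.7]
80 [0.468 0.198 0.157] [251.5 245.2] [253.6 219.4]
[[ 95  32  40  41  41  41  42  37  42  35  42  40  36  31  35]
 [209  44  22  27  34  39  39  41  40  41  42  42  43  29  38]
 [155 137  18  21  19   6 136  78  26  30  41  41  37  29  71]
 [121 187  18  18  17 226 202 202 203 207  85  19  21  83  69]
 [177 186  18  18  17 156 192 200 202 208  29  17  14  28  95]
 [179 186  17  19  16 109 106 104  99  92 140 214 208  21  31]
 [182  54  45  32 134 168 193 204 196 146  87  32  12  13  26]
 [190  39  42  45 174 190 201 199 159 119  36  18  19  34  42]
 [197  18  24  49 102 101 105 105 129  76  45  43  41  43  42]
 [188  18  20  56 193 124 140 103  75  79  41  42  43  40  39]
 [200  18  17  10  95 200  90 104 123  27  20  21  29  37  34]
 [213  18  70  10 199 198 201 104  80  16  20  20  16  19  18]
 [194 108  21  16 199  86 116 101  46  17  20  19  21  19  20]
 [183  98  16 200 208 103  32  17 107  22  17  21  14  21  19]
 [115 163  65 199  87 115  17  14 106  18  19  14 121  41  18]
 [ 91 199 205 201  94 129  95 109  25  18  17  15 118  15  16]
 [190 194 199 113 109 199 198 103 204 205 110  65  55  17  15]]
```

```bash

python3 -m crank '{"travel":[[0,0,0.8],[0,0,1.6],[0.6,0.11,1.6],[1.2,0.22,1.6],[1.2,0.22,1.2]],"turn":[[0,0,0],[0,0,0],[0,0,0],[0,0,0],[0,0,0]],"gripper":[1,1,1,1,1]}'|grep -E "pos|force"
python3 -m crank '{"travel":[[0,0,-0.3],[0,0,-0.6],[-0.1,-0.02,-0.9],[-0.2,-0.04,-1.2],[-0.2,-0.04,-1.4]],"turn":[[0,0,0],[0,0,0],[0,0,0],[0,0,0],[0,0,0]],"gripper":[1,1,1,1,1]}'|grep -E "pos|force"
```

```text
position: [0.4827, 0.2009, 0.2007]
force: [0.3, -1.1, 0.4]
finger_force: 0.0
position: [0.4786, 0.2003, 0.1866]
force: [-4.6, -1.4, 9.2]
finger_force: 4.5
```

```bash

python3 -m crank '{"travel":[[-0.05,-0.01,-0.2],[-0.1,-0.02,-0.4],[-0.15,-0.03,-0.6],[-0.2,-0.04,-0.8],[-0.2,-0.04,-0.8]],"turn":[[0,0,0],[0,0,0],[0,0,0],[0,0,0],[0,0,0]],"gripper":[1,1,1,1,1]}'|grep -E "pos|force"
python3 -m crank '{"travel":[[-0.05,-0.01,-0.2],[-0.1,-0.02,-0.4],[-0.1,-0.02,-0.6],[-0.1,-0.02,-0.7],[-0.1,-0.02,-0.7]],"turn":[[0,0,0],[0,0,0],[0,0,0],[0,0,0],[0,0,0]],"gripper":[1,1,1,1,1]}'|grep -E "pos|force"
```

```text
position: [0.4772, 0.2, 0.1787]
force: [-1.7, -0.3, 3.0]
finger_force: 1.7
position: [0.4763, 0.1998, 0.1717]
force: [-2.7, -0.3, 5.2]
finger_force: 2.6
```

```bash

python3 -m crank '{"travel":[[0,0,-0.1],[0,0,-0.2],[0,0,-0.3],[0,0,-0.3],[0,0,-0.3]],"turn":[[0,0,0],[0,0,0],[0,0,0],[0,0,0],[0,0,0]],"gripper":[1,1,1,1,1]}'|grep -E "pos|force"
python3 -m crank '{"travel":[[0,0,-0.1],[0,0,-0.2],[0,0,-0.2],[0,0,-0.2],[0,0,-0.2]],"turn":[[0,0,0],[0,0,0],[0,0,0],[0,0,0],[0,0,0]],"gripper":[1,1,1,1,1]}'|grep -E "pos|force"
```

```text
position: [0.4767, 0.1998, 0.1688]
force: [-1.5, 0.5, 2.1]
finger_force: 1.0
position: [0.4766, 0.1998, 0.1668]
force: [-0.6, 0.0, 3.1]
finger_force: 1.6
```

```bash

python3 -m crank '{"travel":[[0,0,-0.1],[0,0,-0.2],[0,0,-0.2],[0,0,-0.2],[0,0,-0.2]],"turn":[[0,0,0],[0,0,0],[0,0,0],[0,0,0],[0,0,0]],"gripper":[1,1,1,1,1]}'|grep -E "pos|force"
python3 -m crank '{"travel":[[0,0,-0.1],[0,0,-0.2],[0,0,-0.2],[0,0,-0.2],[0,0,-0.2]],"turn":[[0,0,0],[0,0,0],[0,0,0],[0,0,0],[0,0,0]],"gripper":[1,1,1,1,1]}'|grep -E "pos|force"
```

```text
position: [0.4765, 0.1998, 0.1648]
force: [-1.3, -0.3, 2.7]
finger_force: 1.4
position: [0.4766, 0.1998, 0.1628]
force: [0.1, -0.3, 1.5]
finger_force: 1.1
```

```bash
cat > up.py <<'E'
# exit non-zero once the knob resists firmly (lever at its end)
from workcell import bot; import sys
s=bot.observe();print(s["clock"],*["%.4f"%v for v in s["position"]],*["%.1f"%v for v in s["force"]]);sys.exit(int(s["force"][2]>7))
E
set -e
python3 -m crank '{"travel":[[0,0,-0.05],[0,0,-0.1],[0,0,-0.15],[0,0,-0.2],[0,0,-0.2]],"turn":[[0,0,0],[0,0,0],[0,0,0],[0,0,0],[0,0,0]],"gripper":[1,1,1,1,1]}'>/dev/null; python3 up.py
python3 -m crank '{"travel":[[0,0,-0.05],[0,0,-0.1],[0,0,-0.15],[0,0,-0.2],[0,0,-0.2]],"turn":[[0,0,0],[0,0,0],[0,0,0],[0,0,0],[0,0,0]],"gripper":[1,1,1,1,1]}'>/dev/null; python3 up.py
python3 -m crank '{"travel":[[0,0,-0.05],[0,0,-0.1],[0,0,-0.15],[0,0,-0.2],[0,0,-0.2]],"turn":[[0,0,0],[0,0,0],[0,0,0],[0,0,0],[0,0,0]],"gripper":[1,1,1,1,1]}'>/dev/null; python3 up.py
python3 -m crank '{"travel":[[0,0,-0.05],[0,0,-0.1],[0,0,-0.15],[0,0,-0.2],[0,0,-0.2]],"turn":[[0,0,0],[0,0,0],[0,0,0],[0,0,0],[0,0,0]],"gripper":[1,1,1,1,1]}'>/dev/null; python3 up.py
```

```text
41.8 0.4764 0.1998 0.1608 -2.9 -1.2 7.7
```

```bash

python3 -m crank '{"travel":[[0,0,-0.05],[0,0,-0.1],[0,0,-0.15],[0,0,-0.15],[0,0,-0.15]],"turn":[[0,0,0],[0,0,0],[0,0,0],[0,0,0],[0,0,0]],"gripper":[1,1,1,1,1]}'|grep -E "pos|force"
python3 -c "
from h import *
f=snap('wrist','w13');s=snap('scene','s13')
x=np.array([.982,.187,0]);h=np.array([.5453,.2126,.143])
for a in(65,70,75,80):
    k=h+.08*(-np.sin(np.radians(a))*x+np.array([0,0,np.cos(np.radians(a))]));print(a,k.round(4),proj(s,k).round(1))
"
```

```text
position: [0.4769, 0.2, 0.1598]
force: [-0.9, -1.1, 12.1]
finger_force: 5.3
65 [0.4741 0.199  0.1768] [249.3 239.4]
70 [0.4715 0.1985 0.1704] [250.2 241.4]
75 [0.4694 0.1981 0.1637] [251.  243.3]
80 [0.4679 0.1979 0.1569] [251.5 245.2]
```

```bash

python3 -m crank '{"travel":[[0,0,1],[0,0,3],[0,0,6],[-1,-2,9],[-1,-4,11]],"turn":[[0,0,0],[0,0,0],[0,0,0],[0,0,0],[0,0,0]],"gripper":[1,1,1,1,1]}'|grep -E "pos|force|clock"
python3 -m crank '{"travel":[[0,-1,0],[0,-2,0],[0,-2,0],[0,-2,0],[0,-2,0]],"turn":[[0,0,0],[0,0,0],[0,0,0],[0,0,0],[0,0,0]],"gripper":[1,1,1,1,1]}'|grep -E "pos|force"
python3 -c "
from h import *
f=snap('wrist','w14');s=snap('scene','s14')
x=np.array([.982,.187,0]);h=np.array([.5453,.2126,.143])
for a in(60,70,75,80):
    k=h+.08*(-np.sin(np.radians(a))*x+np.array([0,0,np.cos(np.radians(a))]));print(a,proj(f,k).round(1),proj(s,k).round(1))
k=proj(f,k);u,v=k.astype(int)
g=cv2.cvtColor(f['pixels'],cv2.COLOR_RGB2GRAY)[max(v-40,0):v+40,max(u-40,0):u+40]
c=cv2.HoughCircles(cv2.resize(g,None,fx=4,fy=4),cv2.HOUGH_GRADIENT,1,50,param1=60,param2=12,minRadius=40,maxRadius=72);print('hough',None if c is None else (c[0][:4]/4+[max(u-40,0),max(v-40,0),0]).round(1).tolist())
print(g[::4,::3])
"
```

```text
clock: 42.9
position: [0.4658, 0.1601, 0.2713]
force: [1.5, -1.2, -0.1]
finger_force: 0.0
position: [0.4664, 0.1405, 0.2688]
force: [1.3, 0.3, 0.2]
finger_force: 0.0
60 [282.9 122.9] [248.1 237.5]
70 [274.2 121.3] [250.2 241.4]
75 [271.1 120.4] [251.  243.3]
80 [268.9 119.7] [251.5 245.2]
hough [[267.1, 119.4, 13.8]]
[[191 185 195 196 191 195 197 241 240 236 240 239 237 239 239 241 240 240
  238 146 143 142 240 239 238 241 237]
 [187 190 195 194 195 194 203 241 240 237 240 240 238 239 240 241 239 239
  237 150 142 147 240 239 239 240 237]
 [184 193 197 190 198 195 207 240 240 239 240 240 238 239 240 241 239 239
  237 134 143 147 239 240 238 240 237]
 [185 196 200 191 198 198 205 240 240 239 241 240 238 239 241 241 240 240
  238 124 141 154 240 239 239 240 237]
 [185 196 199 192 197 201 202 240 240 239 241 240 237 239 241 241 239 240
  238 130 141 170 240 239 239 239 237]
 [190 196 196 193 196 201 202 240 240 239 241 240 237 239 241 241 239 239
  238 124 141 166 240 239 239 239 236]
 [193 196 191 196 198 202 200 240 240 239 241 240 237 239 241 241 239 239
  238 130 139 189 240 239 239
[... 779 characters left out ...]
  52  52  53  52  52]
 [194 197 199 195 199 192 187 179 181 194 199 192 191 192 195  61  39  49
   78  92  90  89  88  88  86  86  85]
 [192 198 198 191 200 186 187 177 186 192 192 191 190 192 196  49  39  51
   85 116 115 115 113 112 111 111 110]
 [193 199 199 192 200 183 186 173 190 191 188 190 191 191 192  47  37  50
   83 112 113 112 113 111 110 109 109]
 [197 198 197 192 199 182 182 174 191 190 190 188 189 193 185  41  36  50
   84 111 109 110 109 109 108 107 106]
 [199 198 189 196 194 186 177 180 190 195 190 188 186 194 179  40  37  51
   83 108 108 107 107 107 100  49  41]
 [200 197 185 194 188 186 172 187 189 194 187 188 185 197 177  45  36  51
   82 105 105 104 103  98  34  34  34]]
```

```bash
python3 -c "
from h import *
a=load('s10')['pixels'].astype(int);b=load('s14')['pixels'].astype(int)
for im in(a,b):
    m=((im[...,0]-im[...,2]>25)&(im[...,0]<140)&(im[...,0]>40)).astype(np.uint8);m[:255]=0;m[345:]=0;m[:,:165]=0;m[:,235:]=0
    n,l,st,c=cv2.connectedComponentsWithStats(m);k=1+st[1:,4].argmax();print(st[k],c[k].round(2))
d=np.abs(a-b).max(2)[250:350,160:260]>40;print(d.sum())
for im in('s10','s14'):
    f=load(im)['pixels'].astype(int);print(f[150:260,100:215].mean((0,1)))
from workcell import bot;s=bot.observe();print(s['clock'],s['force'])
"
```

```text
[174 321  18  24 196] [183.53 333.55]
[174 321  18  24 195] [183.38 333.53]
19
[132.69320158 120.5313834  106.72972332]
[135.00229249 122.45920949 108.25035573]
43.5 [ 0.48920422  0.38778643 -0.10879118]
```

```bash
python3 -c "
from workcell import bot;print(bot.job_done())"
```

```text
the job is handed in; nothing more can be done
None
```

The job is handed in at 43.5 s: the spit was pressed home on the depth stop (peak reading 8.7 N), its collar lies in the saddle, and the lever is fully closed with the arm clear, but I did not re-check the tip against the stop after clamping (only that the handle had not moved).

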